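# Prop open the control box lid

## Robot

A 6-joint arm with a two-finger parallel gripper is mounted at the origin on the work surface. World frame = base frame: x ahead of the robot, y to its left, z up, the work surface at z = 0. Lengths are in mm, angles in rad, forces in N, time in s.
With the tool pointing down it reaches from about 325 to 850 mm from the base axis. Payload 15.5 kg.
Tool frame: the origin (TCP) lies at the very end of the fingers, on their centre line; the grasp point (between the pads) lies 19 mm behind it; z points along the fingers, y is the direction in which the jaws open and shut (so a half turn about z gives the same grasp; the last joint's range is limited). The gripper opens to 91 mm and grips with 3 to 60 N. Pads are 32 mm wide; open, the fingers measure 118 mm over their backs; the gripper's body (76 mm by 178 mm) begins 60 mm behind the grasp point.
Start: joints at [1.107, 0.494, 1.345, -0, 1.302, -0.096], TCP at [225.305, 582.978, 181.515] pointing down, gripper open.
Joint ranges: [-2.91, 2.91], [-0.82, 2.16], [0.22, 2.67], [-1.22, 4.37], [0.12, 2.79], [-3.08, 3.08]. Speed limits (rad/s): [1.89, 1.89, 2.57, 3.01, 3.01, 3.01].

## Interface

Orientations are given as a unit quaternion [x, y, z, w].
In Python, from plant import bot gives the robot as it stands. The module is installed in compiled form; this text tells all that it offers.
- The arm moves only by the tool jog_arm, never from a script. Its argument "plan" is a list of rows, each a list of 5 numbers: the shift along the world's x, y, z in m, then the turn about the world's z in degrees, then the opening, from 0 (shut) to 1 (fully open). A call has 1 to 5 rows; each row shifts and turns the commanded pose from where the row before left it; what a row does not reach is not made up. A row lasts 1/8 s, in which the tool goes at most 62.5 mm and 10.7 degrees, less where a joint would pass 70% of its speed; a pose out of reach is approached as far as the arm can. A call with a gripper value outside its range is refused whole. The fingers move at their own pace and stop on an object; "newtons" is the grip in N (left out, the last holds). Time passes only in rows, so rows that do not move let the fingers close. It gives the time, the measured TCP pose, the force and the opening at its end, in the units of the state.
- bot.observe(): the state, without advancing time (a new reading comes with each control period).
- bot.capture(name): name is "scene" or "side" or "wrist"; returns a dict with "image" (420x560x3 uint8, red, green, blue), "z_map" (420x560 float32, mm along the optical axis (not along the pixel's ray), 0 where there is no reading), "vfov" (degrees; the focal length in pixels is half the picture's height over the tangent of half this angle, whatever the lens; pixels are square), "cx", "cy" (the principal point, pixels), "R" (3x3) and "t" (3): a world point X has camera coordinates R X + t. Camera axes: x right, y down, z forward; pixel columns grow to the right and rows downward; lengths in mm; the calibration is good to about 2 mm. A picture is of the moment at which its call begins.
- bot.job_done(): hands the job in, once; it reports no verdict.
The state is a dict: "time_s": time; "joint_pos": joint angles; "qvel": joint speeds; "joint_torque": joint torques, N m; "tcp_pos": TCP position; "eef_rot": TCP orientation; "wrist_force": force on the tool from outside, world axes, zero at the start; "moment": the same for the moment, N m; "grip_width": finger opening in mm.
Only numpy, scipy, OpenCV 4.12 (cv2) and the standard library are available. Lean on these libraries where they do the work, as an engineer would, in place of code of your own. Each camera call takes 0.05 s, during which the arm holds its last target.

## Task

The machine's control box needs servicing: lift its lid by the black handle right up until it stands by itself, then swing the yellow prop rod on the lid's side down onto the steel holding bar and work its foot fully into the bar's hole, so that the rod alone carries the lid half open. Be gentle: do not let the lid slam down, do not ram the rod into the bar, and leave the other things on the table where they are.

Things in the scene. Friction and masses are not known exactly. Their poses are not given: they have to be found in the camera images.
- ctrl: grey open sheet-metal control box fixed to the table, 175 mm deep (x) by 220 mm wide (y) by 110 mm high (rim). Origin: centre of its underside, on the table. Its x axis points from the front (towards the robot, handle side) to the back (hinge side), y to its left (rod side), z up. It does not move.
- lid (a joint): angle of the white lid about its hinge along the back rim: 0 shut, grows as it opens, stop at 1.45 rad. The lid (about 0.75 kg; some 6 N at the handle lifts it) has a stiff hinge (friction 0.25 N m, damping 0.5 N m s/rad) and stays by itself above about 1.33 rad; lower than that it falls unless held or propped. Propped on the bar it stands at 0.8 to 1.1 rad.
- lid_hinge (a point): point on the lid's hinge axis, middle of the box's back rim, 110 mm above the table. The hinge axis is the box's y axis.
- lid_handle (a point): centre of the black round handle bar of the lid: 12 mm thick, 100 mm long along the box's y, standing 42 mm clear in front of the lid's front edge, 217 mm from the hinge axis. It turns with the lid.
- prop_pivot (a point): pivot of the yellow prop rod, on a pin 45 mm outside the lid's left edge (box +y), 150 mm from the hinge axis (lid shut: 6 mm above it); moves with the lid. The rod turns about it in the box's x-z plane only (axis = box y) and stays at whatever angle it is left at (friction 0.1 N m).
- prop_foot (a point): centre of the red ball, 11 mm in diameter, at the free end of the prop rod; the rod is round, 8 mm thick, straight, 165 mm from pivot to ball centre. The ball goes into the hole in the holding bar; seated, its centre is about 4 mm below the bar's top, against 5.5 mm above the top while it rests on the bar.
- prop: the yellow prop rod (70 g). Origin at its pivot, x axis along the rod to the foot, y along the pivot axis. Lid shut: it lies along the box's left side, foot towards the hinge, 0 to 0.3 rad below the lid's plane. Lid up: it hangs beside the lid's edge; its angle to the lid opens to 1.9 rad, the foot swinging away from the lid towards the box's front.
- rail (a point): fixed point on the centre line of the steel holding bar, level with the bar's top (70 mm above the table), straight below the plane in which the rod swings. The bar runs along the box's x outside its left wall, 120 mm long, 24 mm wide; its top is solid at least from 45 mm in front of this point to 45 mm behind, apart from its one hole.
- screwdriver: bystander: screwdriver with blue handle, 200 mm, lying on the table in front of the box
- tape: bystander: yellow ring (reel), 90 mm across, 22 mm high, lying on the table
- wrench: bystander: steel wrench, 180 mm, lying on the table
- oil: bystander: grey closed bottle, 60 mm across, 150 mm high
- jar: bystander: clear jar with dark cap, 70 mm across, 80 mm high
- bin: bystander: blue open bin, 130 by 100 by 50 mm
- cutter: bystander: milling cutter standing on its flange, 34 mm across, 62 mm high
- rail_back (a point): another fixed point on the bar's centre line at its top, 40 mm behind rail. The hole, in the middle of the bar, is blind, 14.5 mm across, 10 mm deep. The bar is clamped somewhere along its slot, so the hole lies anywhere within 15 mm before or behind rail: not measured, but seen as a dark round spot or felt by sliding the foot along the bar under the lid's weight (friction about 0.3).

How it is judged:
By the outcome, as a careful person would: the job done as asked, in the order asked, and still so for the second after the job is handed in, with the robot touching nothing.
It also fails if it takes over 72 s, if anything falls off the work surface, if the arm or the gripper's body presses on something with over 40 N, if the wrist force passes 120 N, or if a joint passes its speed limit or range.

## Working session

There is one attempt and no reset: what is moved stays moved. The work goes in short steps, Python scripts to look and compute and a tool call to move; the robot and the scene stay as the last step left them, time stands still between calls to the robot, and variables do not carry over. Pictures are saved under pics/ and viewed, and the job is handed in when it is done.

Besides the shell and the picture viewer there is one more tool, called after "Call:" as name(argument=value, ...), one argument or row to a line, values as JSON. jog_arm: Moves the arm, as the interface text tells. Its arguments: {"type":"object","properties":{"plan":{"type":"array"},"newtons":{"type":"number"}},"required":["plan"]}

```bash
mkdir -p pics
cat > h.py <<'E'
import numpy as np, cv2
from plant import bot
def cap(n,fn=None):
    c=bot.capture(n)
    if fn: cv2.imwrite('pics/'+fn,cv2.cvtColor(c['image'],cv2.COLOR_RGB2BGR))
    c['f']=c['image'].shape[0]/2/np.tan(np.radians(c['vfov'])/2)
    return c
def unproj(c,u,v,z=None):
    z=c['z_map'][int(v),int(u)] if z is None else z
    p=np.array([(u-c['cx'])/c['f']*z,(v-c['cy'])/c['f']*z,z])
    return c['R'].T@(p-c['t'])
def ray(c,u,v):
    o=-c['R'].T@c['t']; d=c['R'].T@np.array([(u-c['cx'])/c['f'],(v-c['cy'])/c['f'],1.]); return o,d
def onz(c,u,v,z):
    o,d=ray(c,u,v); return o+d*(z-o[2])/d[2]
def onplane(c,u,v,p,n):
    o,d=ray(c,u,v); return o+d*((p-o)@n)/(d@n)
def proj(c,X):
    p=c['R']@np.asarray(X)+c['t']; return np.array([c['cx']+c['f']*p[0]/p[2],c['cy']+c['f']*p[1]/p[2]])
E
python3 - <<'E'
from h import *
print(bot.observe())
for n in ['scene','side','wrist']:
    c=cap(n,n+'0.png'); print(n,c['f'],c['cx'],c['cy'],-c['R'].T@c['t'],c['R'].round(3).tolist())
    np.savez(n+'0.npz',**c)
E
```

```text
{'time_s': 0.0, 'joint_pos': array([ 1.10649032e+00,  4.94178652e-01,  1.34609787e+00,  9.55847745e-06,
        1.30247338e+00, -9.55181713e-02]), 'qvel': array([ 0.00071607, -0.00065807, -0.0005161 , -0.00027021,  0.00027271,
        0.00075737]), 'joint_torque': array([-2.13561029e-04, -8.78803539e+01, -3.81863916e+01,  7.05308933e-02,
        5.31695760e-02, -2.16304977e-05]), 'tcp_pos': array([225.13216097, 582.62650946, 180.95236061]), 'eef_rot': array([ 1.83351978e-01,  9.83047159e-01, -5.54832952e-04, -1.64285884e-04]), 'wrist_force': array([ 0.12161284, -0.64293143,  1.02554047]), 'moment': array([ 0.03890836,  0.02976762, -0.02327387]), 'grip_width': 91.10392904961981}
scene 472.23562235967034 288.8049154658606 218.3195057050185 [1006.66699141 -523.75893276 1115.64892724] [[0.732, 0.681, 0.014], [0.578, -0.611, -0.54], [-0.359, 0.404, -0.841]]
side 459.46430358666 284.912042510246 213.35148571029202 [536.45980062 984.30948489 817.77417246] [[-0.999, -0.04, 0.023], [-0.042, 0.578, -0.815], [0.019, -0.815, -0.579]]
wrist 300.2433564630783 280.67791813729883 205.70131594814532 [155.66414062 610.38276289 384.75761172] [[0.361, 0.932, -0.001], [0.899, -0.348, 0.265], [0.246, -0.097, -0.964]]
```

View pics/scene0.png

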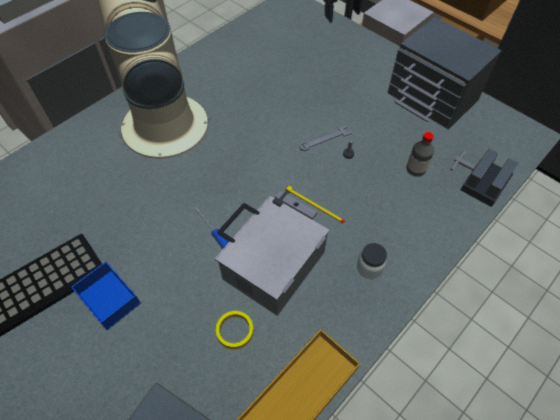

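View pics/side0.png

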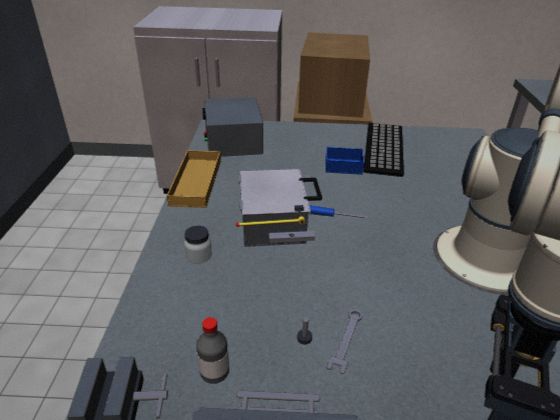

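View pics/wrist0.png

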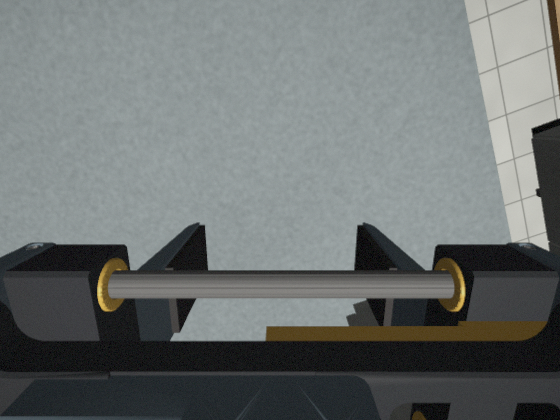

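The scene view shows the shut box at about (272,250), the handle at (238,220), the rod from (290,189) to the red foot at (343,220), and the bar just left of the box. The side view shows the rod from (302,219) to the foot at (237,224), with the bar at (292,237). I'll zoom in to measure.

Run:
```python
import cv2
a=cv2.imread('pics/scene0.png')[170:320,190:370]; cv2.imwrite('pics/scene0z.png',cv2.resize(a,None,fx=4,fy=4,interpolation=cv2.INTER_CUBIC))
a=cv2.imread('pics/side0.png')[160:260,220:380]; cv2.imwrite('pics/side0z.png',cv2.resize(a,None,fx=5,fy=5,interpolation=cv2.INTER_CUBIC))
```

```text
(no output)
```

View pics/scene0z.png

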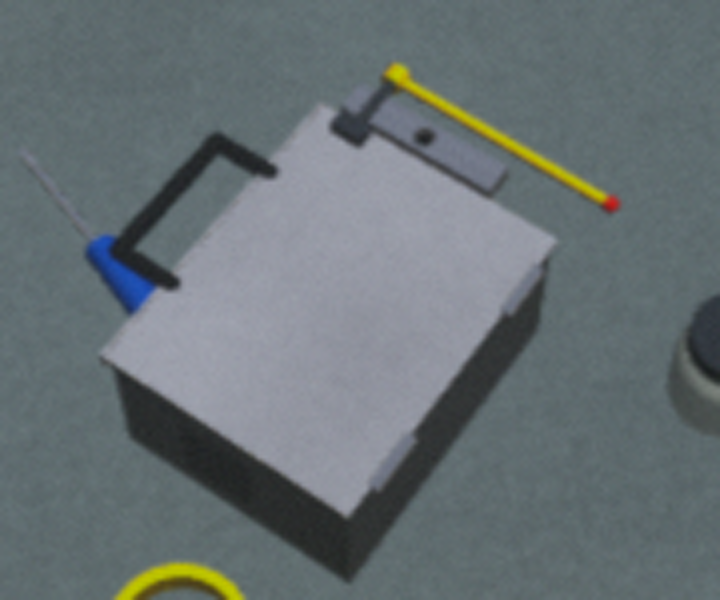

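View pics/side0z.png

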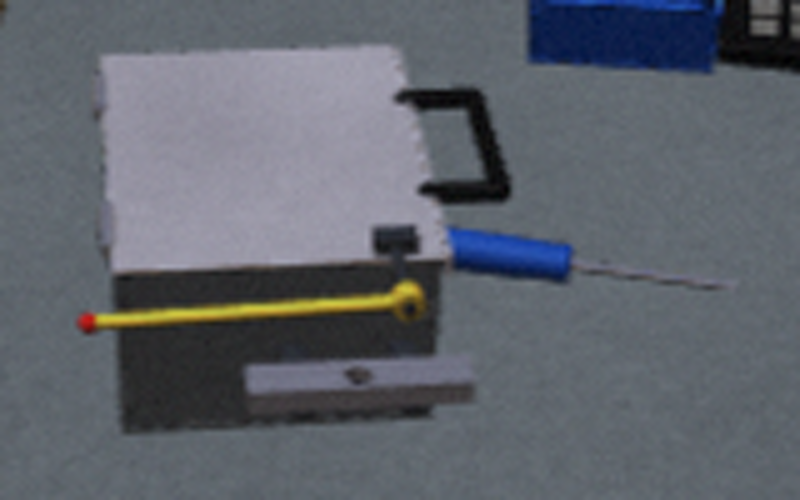

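```bash
cat > m0.py <<'E'
from h import *
sc=dict(np.load('scene0.npz')); sd=dict(np.load('side0.npz'))
S=lambda x,y:(190+(x+.5)/4-.5,170+(y+.5)/4-.5)
D=lambda x,y:(220+(x+.5)/5-.5,160+(y+.5)/5-.5)
P={}
for n,a,b in [('FL',(325,103),(445,262)),('BL',(557,240),(112,270)),('FR',(102,360),(395,46)),('BR',(348,517),(102,57)),('hL',(217,135),(503,193)),('hR',(120,250),(480,92)),
 ('piv',(398,73),(408,302)),('foot',(612,204),(87,322)),('hole',(425,136),(359,375))]:
    u=S(*a);w=D(*b)
    o1,d1=ray(sc,*u);o2,d2=ray(sd,*w)
    A=np.c_[d1,-d2];t=np.linalg.lstsq(A,o2-o1,rcond=None)[0]
    p1=o1+d1*t[0];p2=o2+d2*t[1]
    P[n]=(p1+p2)/2
    print(n,((p1+p2)/2).round(1),'gap',np.linalg.norm(p1-p2).round(1),'depth',unproj(sc,*u).round(1),unproj(sd,*w).round(1))
print('z110', [onz(sc,*S(*q),113).round(1) for q in [(325,103),(557,240),(348,517),(102,360)]])
print('z110 side', [onz(sd,*D(*q),113).round(1) for q in [(445,262),(112,270),(102,57),(395,46)]])
print('hole70',onz(sc,*S(425,136),70).round(1),onz(sd,*D(359,375),70).round(1))
print('bar front/back ends', [onz(sd,*D(*q),70).round(1) for q in [(246,368),(245,392),(470,359),(474,382)]],[onz(sc,*S(*q),70).round(1) for q in [(508,170),(492,193)]])
E
python3 m0.py
```

```text
FL [496.2 -21.4 111.1] gap 1.3 depth [438.1  35.   -1.8] [496.4 -30.6 104.3]
BL [673.2   1.8 112.8] gap 1.2 depth [ 6.363e+02  6.120e+01 -3.000e-01] [ 6.729e+02 -1.000e-01  1.116e+02]
FR [ 528.4 -248.4  111.2] gap 2.9 depth [ 529.7 -248.1  110.7] [ 525.6 -449.    -3. ]
BR [ 705.5 -220.6  111.7] gap 1.9 depth [ 707.5 -221.5  115.3] [ 704.2 -218.3  113.4]
hL [464.  -88.2 112.7] gap 0.9 depth [466.5 -90.6 118.2] [464.5 -86.2 113.8]
hR [ 479.  -190.2  114.5] gap 7.0 depth [ 483.1 -190.1  114.7] [ 476.  -188.4  117.4]
piv [516.5  25.6 117.5] gap 0.3 depth [519.6  22.3 123.5] [516.5  31.2 121.7]
foot [680.9  46.6 111.5] gap 1.2 depth [682.9  44.2 116. ] [679.7  50.2 114.4]
hole [540.9  26.4  68.7] gap 1.5 depth [539.4  29.2  63.6] [540.2  21.7  65.4]
z110 [array([496.5, -22.4, 113. ]), array([673.9,   1.8, 113. ]), array([ 706.8, -220.8,  113. ]), array([ 530.8, -248.7,  113. ])]
z110 side [array([496.9, -18.2, 113. ]), array([672.6,   1.8, 113. ]), array([ 704.3, -219. ,  113. ]), array([ 527.1, -246.5,  113. ])]
hole70 [542.2  25.8  70. ] [540.2  27.5  70. ]
bar front/back ends [array([600. ,  25.7,  70. ]), array([599.2,  46. ,  70. ]), array([481.4,   9.6,  70. ]), array([479.5,  29.3,  70. ])] [array([600.7,  43.5,  70. ]), array([605. ,  22.5,  70. ])]
```

```bash
cat >> h.py <<'E'
HG=np.array([687,-109.5,110.]); A=np.radians(8.0)
ex=np.array([np.cos(A),np.sin(A),0]);ey=np.array([-np.sin(A),np.cos(A),0])
def W(x,y,z): return HG+ex*x+ey*y+np.array([0,0,z])
def B(p): d=np.asarray(p)-HG; return np.array([d@ex,d@ey,d[2]])
E
cat >> m0.py <<'E'
print({k:B(v).round(1).tolist() for k,v in P.items()})
for n,p in [('jar',(372,262)),('oil',(418,170)),('cutter',(349,157)),('tape',(234,345)),('wr',(325,139))]: print(n,onz(sc,*p,0).round(0))
E
python3 m0.py|tail -6
```

```text
{'FL': [-176.7, 113.8, 1.1], 'BL': [1.8, 112.1, 2.8], 'FR': [-176.4, -115.5, 1.2], 'BR': [2.8, -112.6, 1.7], 'hL': [-217.8, 52.2, 2.7], 'hR': [-217.2, -51.0, 4.5], 'piv': [-150.0, 157.5, 7.5], 'foot': [15.6, 155.5, 1.5], 'hole': [-125.8, 154.9, -41.3]}
jar [785.  63.   0.]
oil [696. 407.   0.]
cutter [512. 303.   0.]
tape [ 680. -342.    0.]
wr [411. 308.   0.]
```

Call:
jog_arm(
  plan=[
    [0.035,-0.045,0.01,0,0],
    [0.035,-0.045,0,0,0],
    [0.035,-0.045,0,0,0],
    [0.035,-0.045,0,0,0],
    [0.035,-0.045,0,0,0],
  ],
  newtons=20,
)

```text
time_s: 0.78
tcp_pos: [401.1, 356.4, 191.5]
eef_rot: [0.183, 0.983, -0.0, -0.0]
wrist_force: [0.7, 0.2, -0.8]
grip_width: 44.2
```

Call:
jog_arm(
  plan=[
    [0.037,-0.045,0,0,0],
    [0.037,-0.045,0,0,0],
    [0.037,-0.045,0,0,0],
    [0.037,-0.045,0,0,0],
    [0.037,-0.045,0,0,0],
  ],
)

```text
time_s: 1.4
tcp_pos: [586.2, 131.3, 191.4]
eef_rot: [0.183, 0.983, 0.0, -0.0]
wrist_force: [0.0, 0.6, 0.7]
grip_width: 0.7
```

Call:
jog_arm(
  plan=[
    [0.037,-0.045,-0.01,0,0],
    [0.037,-0.04,-0.02,0,0],
    [0,0,-0.02,0,0],
    [0,0,-0.01,0,0],
  ],
)

```text
time_s: 1.9
tcp_pos: [658.6, 47.6, 130.0]
eef_rot: [0.184, 0.983, -0.0, -0.001]
wrist_force: [0.3, 0.3, 0.3]
grip_width: -0.0
```

Call:
jog_arm(
  plan=[
    [0,0,-0.01,0,0],
    [0,0,-0.008,0,0],
    [0,0,-0.008,0,0],
    [0,0,-0.008,0,0],
    [0,0,-0.008,0,0],
  ],
)

```text
time_s: 2.52
tcp_pos: [659.4, 48.0, 89.1]
eef_rot: [0.183, 0.983, 0.0, 0.0]
wrist_force: [-0.6, -0.3, 1.2]
grip_width: 0.5
```

Call:
jog_arm(
  plan=[
    [0,0,-0.007,0,0],
    [0,0,-0.007,0,0],
    [0,0,0,0,0],
  ],
)

```text
time_s: 2.9
tcp_pos: [659.0, 48.0, 74.9]
eef_rot: [0.183, 0.983, -0.0, -0.0]
wrist_force: [0.2, -0.1, 0.6]
grip_width: 0.6
```

Run:
```python
from h import *
o=bot.observe(); print(o['time_s'],o['tcp_pos'],o['wrist_force'])
c=cap('side','side1.png')
a=cv2.imread('pics/side1.png')[150:270,210:370]; cv2.imwrite('pics/side1z.png',cv2.resize(a,None,fx=5,fy=5))
```

```text
2.9 [658.97911732  47.95978362  74.90440139] [ 0.20068241 -0.1493474   0.63086053]
```

View pics/side1z.png

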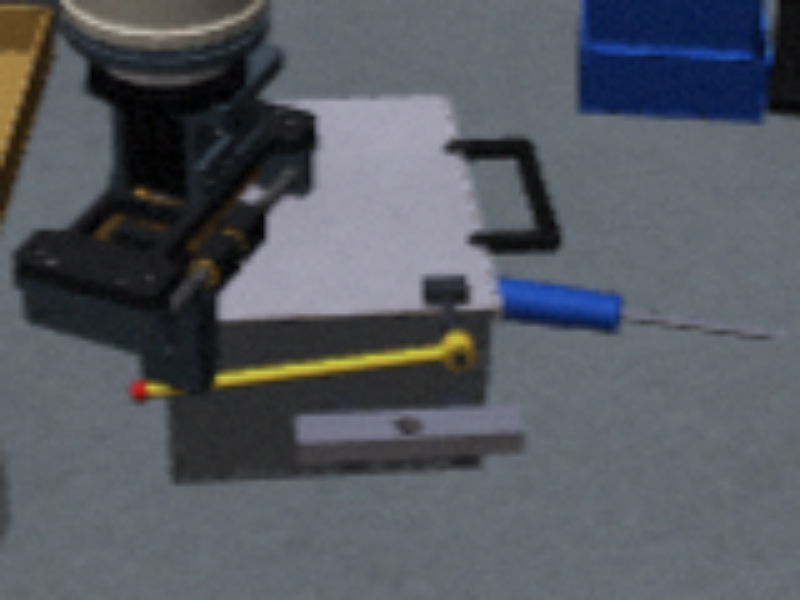

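Run:
```python
from h import *
c=cap('side')
for p in [(140,390),(458,350)]:
    u=(210+(p[0]+.5)/5-.5,150+(p[1]+.5)/5-.5)
    print(B(onplane(c,*u,W(0,156,0),ey)))
```

```text
[ 13.93509974 156.          -9.52439411]
[-150.35421876  156.            7.76827861]
```

Run:
```python
from h import *
c=cap('scene','scene2.png');w=cap('wrist','wrist2.png')
a=cv2.imread('pics/scene2.png')[130:280,230:410]; cv2.imwrite('pics/scene2z.png',cv2.resize(a,None,fx=4,fy=4))
```

```text
(no output)
```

View pics/scene2z.png

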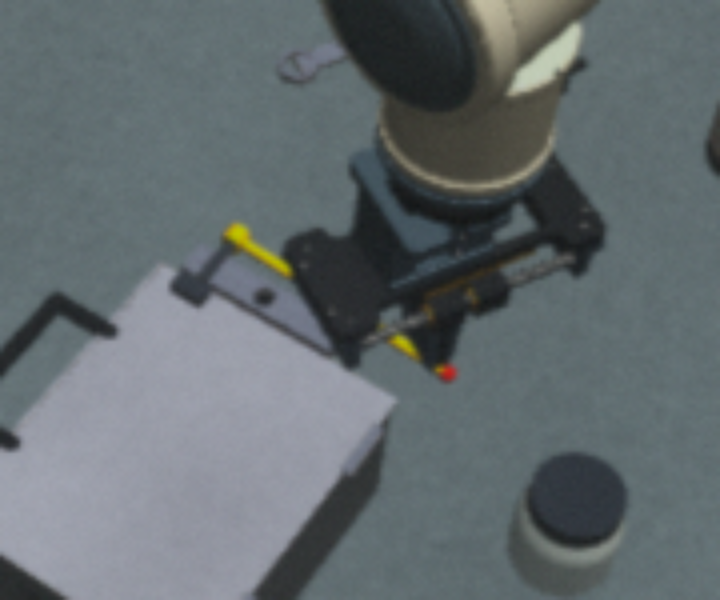

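View pics/wrist2.png

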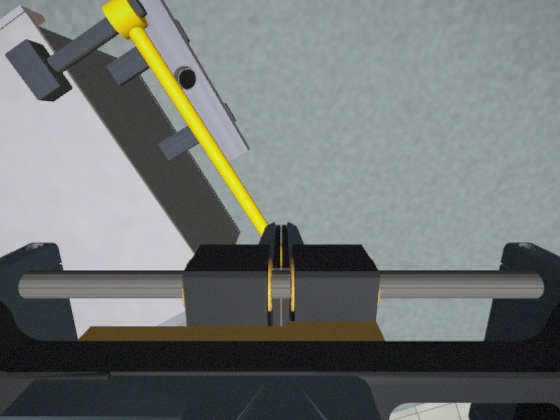

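Run:
```python
from h import *
o=bot.observe(); print(o['time_s'],o['tcp_pos'],B(o['tcp_pos']),o['wrist_force'])
c=cap('side'); t=o['tcp_pos']
for dz in (0,20,30):
  p=proj(c,t+[0,0,dz]); print('side',((p-[210,150]+.5)*5).round())
c=cap('scene')
for dz in (0,20,30):
  p=proj(c,t+[0,0,dz]); print('scene',((p-[230,130]+.5)*4).round())
w=cap('wrist')
for dz in (0,20,30):
  print('wr',proj(w,t+[0,0,dz]).round())
a=cv2.imread('pics/wrist2.png')[0:300,60:400]; cv2.imwrite('pics/wrist2z.png',cv2.resize(a,None,fx=2,fy=2))
```

```text
3.1 [659.50046784  47.98228913  75.79710051] [ -5.31461007 159.77687748 -34.20289949] [0.80503402 0.35872924 0.24208715]
side [180. 431.]
side [178. 401.]
side [178. 385.]
scene [422. 373.]
scene [425. 357.]
scene [426. 348.]
wr [280. 231.]
wr [280. 242.]
wr [280. 248.]
```

Run:
```python
from h import *
c=cap('side','side3.png')
a=cv2.imread('pics/side3.png')[150:270,210:370]; cv2.imwrite('pics/side3z.png',cv2.resize(a,None,fx=5,fy=5))
```

```text
(no output)
```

View pics/side3z.png

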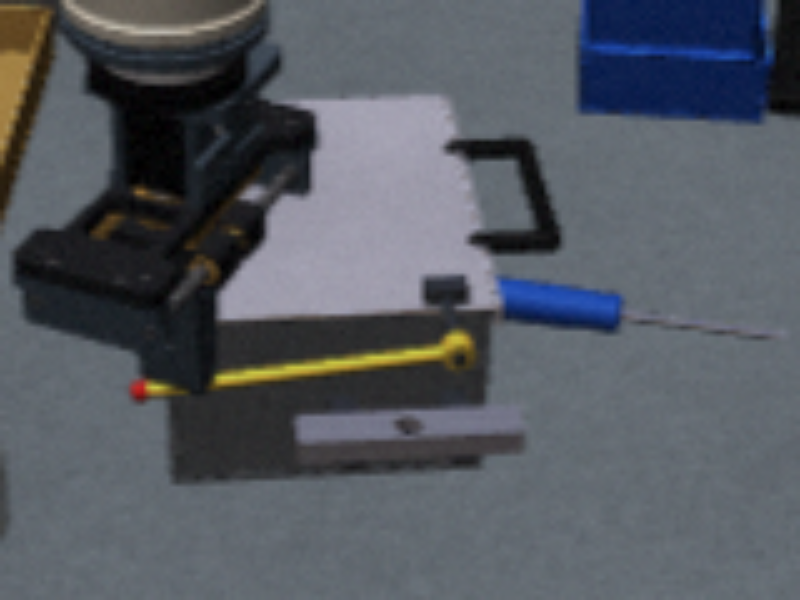

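Run:
```python
from h import *
c=cap('side')
for p in [(205,340),(205,370),(200,385),(165,360),(165,375),(190,388)]:
    u=(210+(p[0]+.5)/5-.5,150+(p[1]+.5)/5-.5); print('side',p,B(unproj(c,u[0]+.5,u[1]+.5)).round(0))
c=cap('scene','scene3.png')
for p in [(440,330),(440,350),(440,362),(425,355),(448,372)]:
    u=(230+(p[0]+.5)/4-.5,130+(p[1]+.5)/4-.5); print('scene',p,B(unproj(c,u[0]+.5,u[1]+.5)).round(0))
a=cv2.imread('pics/scene3.png')[190:235,310:360]; cv2.imwrite('pics/scene3z.png',cv2.resize(a,None,fx=12,fy=12))
print(proj(c,W(14,155.5,-9.5)))
```

```text
side (205, 340) [-21. 164.  25.]
side (205, 370) [-21. 165.   7.]
side (200, 385) [-18. 172.   2.]
side (165, 360) [ -1. 169.  17.]
side (165, 375) [ -0. 168.   7.]
side (190, 388) [-13. 172.   1.]
scene (440, 330) [ 19. 122.  82.]
scene (440, 350) [ 10. 151.  15.]
scene (440, 362) [ 12. 151.   3.]
scene (425, 355) [  6. 139.  21.]
scene (448, 372) [ 17. 153.  -5.]
[341.38581654 222.51259079]
```

View pics/scene3z.png

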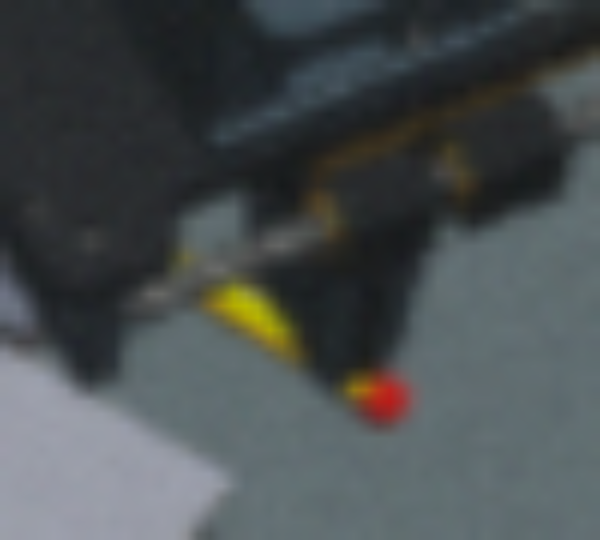

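View pics/wrist2z.png

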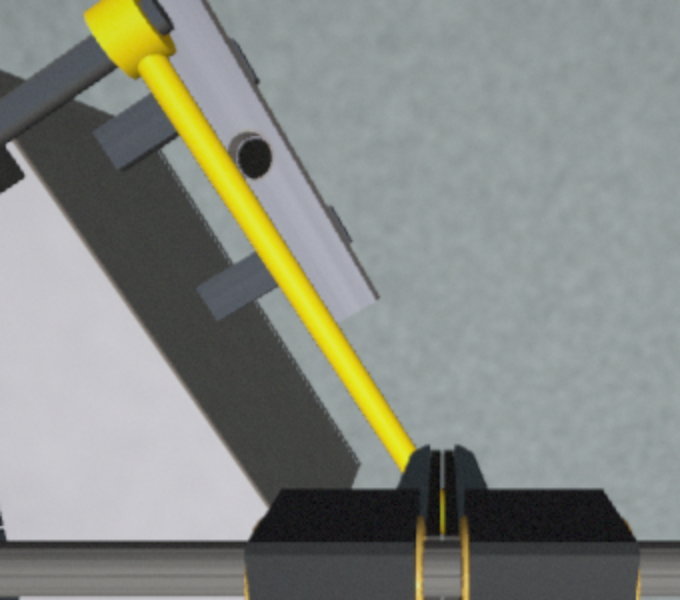

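Run:
```python
from h import *
o=bot.observe(); print(o['time_s'],o['tcp_pos'],o['eef_rot'],o['joint_pos'])
w=cap('wrist','wrist3.png')
print('cam',-w['R'].T@w['t'], w['R'].round(3).tolist())
u=(186.5,78.5); print(B(onz(w,*u,70)), B(unproj(w,*u)))
print('pivot', proj(w,W(-150,157.5,7.5)), 'rodplane', B(onplane(w,263,228,W(0,156,0),ey)))
for p in [(130,100),(275,226),(276,235),(283,240),(250,235),(262,240),(240,60)]: print(p,w['z_map'][p[1],p[0]],B(unproj(w,*p)).round(0))
zm=w['z_map']; print(zm[215:262:3,262:306:4].round(0))
```

```text
3.4 [659.3729195   47.99158437  75.65208072] [1.83354020e-01 9.83046943e-01 7.87477000e-06 1.03185288e-04] [-1.76064878e-02  6.50171192e-01  1.36239270e+00 -2.07214988e-05
  1.12882264e+00 -1.21959948e+00]
cam [589.74959954  75.52078854 279.36738372] [[0.361, 0.932, -0.0], [0.899, -0.348, 0.265], [0.247, -0.096, -0.964]]
[-124.70229107  157.0410121   -40.        ] [-126.89604963  155.43204936  -48.48229743]
pivot [127.26363598  13.67405386] rodplane [-20.51173667 156.          -8.9685222 ]
(130, 100) 212.70435 [-136.  111.  -56.]
(275, 226) 177.26424 [-21. 165.   2.]
(276, 235) 162.84438 [-21. 166.  17.]
(283, 240) 155.35626 [-19. 169.  24.]
(250, 235) 298.5718 [   8.  118. -111.]
(262, 240) 151.89136 [-25. 161.  28.]
(240, 60) 254.93234 [-133.  192. -109.]
[[182. 292. 292. 291. 292. 291. 291. 292. 291. 292. 291.]
 [181. 292. 293. 293. 292. 292. 292. 293. 293. 294. 293.]
 [181. 294. 292. 292. 293. 294. 295. 293. 293. 293. 293.]
 [182. 183. 176. 176. 294. 295. 294. 176. 295. 294. 295.]
 [182. 170. 171. 170. 174. 176. 176. 171. 171. 294. 295.]
 [182. 166. 167. 165. 170. 170. 171. 166. 167. 295. 296.]
 [163. 161. 161. 163. 166. 166. 166.   0. 162. 162. 297.]
 [158. 157. 156. 163. 162. 162. 162. 156. 158. 156. 297.]
 [154. 154. 154. 157. 157. 158. 156. 154. 154. 153. 299.]
 [150. 150. 150. 153. 153. 153. 154. 149. 148. 150. 150.]
 [ 94.  93. 146. 149. 150. 150. 149. 145.  92.  94.  94.]
 [ 90.  91. 142. 145. 147. 145. 146. 142.  91.  92.  91.]
 [ 89.  89. 138. 143. 143. 141. 143. 139.  90.  87.  89.]
 [ 87.  88. 135. 139. 138. 139. 139. 136.   0.  86.  87.]
 [ 85.  85. 132. 137. 135. 136. 136. 133.  85.   0.  85.]
 [ 83.  83.  85. 133. 134. 134. 133.  86.  83.  82.  83.]]
```

Run:
```python
from h import *
w=dict(np.load('wrist0.npz'))
zm=w['z_map']; print(zm[218:262:4,176:212:4].round(0))
T=np.array([225.1,582.6,181.])
for p in [(200,226),(203,230),(196,232),(360,228),(205,250)]: print(p,zm[p[1],p[0]],(unproj(w,*p)-T).round(0))
for p in [(200,226),(203,230),(196,232),(360,228)]: pass
j=np.array([0.36,0.933,0]);k=np.array([.933,-.36,0])
for s in (-1,1):
  for d in (-16,16):
    for z in (0,35): print(s,d,z,proj(w,T+s*45*j+d*k+[0,0,z]).round(0))
```

```text
[[402. 403. 404. 404. 403. 404. 403. 403. 405.]
 [404. 404. 407. 403. 407. 405. 404. 405. 406.]
 [405. 404. 407. 173. 173. 174. 178. 180. 407.]
 [407. 408. 166. 166. 166. 171. 170. 180. 407.]
 [407. 160. 159. 160. 164. 164. 170. 180. 409.]
 [155. 154. 155. 158. 159. 163. 171. 181. 411.]
 [149. 149. 153. 154. 155. 162. 170. 180. 413.]
 [144. 148. 148. 148. 155. 163. 169. 179. 415.]
 [140. 144. 144. 148. 157. 162. 171. 179. 416.]
 [140. 138. 142. 148. 155. 162. 171. 179. 417.]
 [135. 136. 142. 148. 155. 162. 171. 180. 419.]]
(200, 226) 177.52689 [-32. -38.  36.]
(203, 230) 178.12395 [-29. -37.  36.]
(196, 232) 167.1536 [-32. -37.  47.]
(360, 228) 173.61699 [ 2. 49. 40.]
(205, 250) 182.32979 [-17. -42.  35.]
-1 -16 0 [216. 210.]
-1 -16 35 [204. 226.]
-1 16 0 [219. 251.]
-1 16 35 [208. 275.]
1 -16 0 [344. 210.]
1 -16 35 [356. 226.]
1 16 0 [341. 251.]
1 16 35 [352. 275.]
```

Run:
```python
from h import *
w=dict(np.load('wrist0.npz'))
T=np.array([225.1,582.6,181.]);j=np.array([0.36,0.933,0]);k=np.array([.933,-.36,0])
for p in [(60,246),(60,270),(60,320),(100,290),(280,285),(280,300),(280,330),(280,345),(280,370),(280,400),(30,350),(500,250),(190,300),(180,320)]:
  d=unproj(w,*p)-T; print(p,'jaw',round(d@j),'width',round(d@k),'z',round(d[2]))
```

```text
(60, 246) jaw -67 width -39 z 118
(60, 270) jaw -56 width -38 z 134
(60, 320) jaw -57 width -25 z 136
(100, 290) jaw -47 width -32 z 133
(280, 285) jaw 1 width -31 z 129
(280, 300) jaw -1 width 172 z -179
(280, 330) jaw 1 width -25 z 139
(280, 345) jaw 1 width -25 z 145
(280, 370) jaw 1 width -25 z 152
(280, 400) jaw 1 width -26 z 160
(30, 350) jaw -56 width -26 z 147
(500, 250) jaw 65 width -39 z 122
(190, 300) jaw -45 width 11 z 71
(180, 320) jaw -45 width 11 z 86
```

The cameras, and the rod contact, show the real finger ends about 35 mm behind the reported TCP: the tip is at reported z + 35. I'll use that offset and keep pressing the rod.

Call:
jog_arm(
  plan=[
    [0,0,-0.008,0,0],
    [0,0,-0.008,0,0],
    [0,0,-0.008,0,0],
    [0,0,-0.008,0,0],
    [0,0,-0.004,0,0],
  ],
)

```text
time_s: 4.08
tcp_pos: [659.0, 48.0, 38.7]
eef_rot: [0.183, 0.983, -0.0, -0.0]
wrist_force: [-0.5, -0.2, -0.0]
grip_width: 0.5
```

Run:
```python
from h import *
o=bot.observe(); print(o['time_s'],o['tcp_pos'],o['wrist_force'])
c=cap('side','side4.png')
a=cv2.imread('pics/side4.png')[150:270,210:370]; cv2.imwrite('pics/side4z.png',cv2.resize(a,None,fx=5,fy=5))
hsv=cv2.cvtColor(c['image'],cv2.COLOR_RGB2HSV)
m=((hsv[...,0]<8)|(hsv[...,0]>172))&(hsv[...,1]>150)&(hsv[...,2]>80)
m[:150]=0;m[270:]=0;m[:,:200]=0;m[:,380:]=0
v,u=np.nonzero(m); print(len(u),u.mean(),v.mean(),B(onplane(c,u.mean(),v.mean(),W(0,156,0),ey)))
```

```text
4.075 [659.02103423  47.97449907  38.73298015] [-0.52885963 -0.18521313 -0.0465017 ]
8 241.25 239.5 [  5.84205826 156.         -49.13893653]
```

View pics/side4z.png

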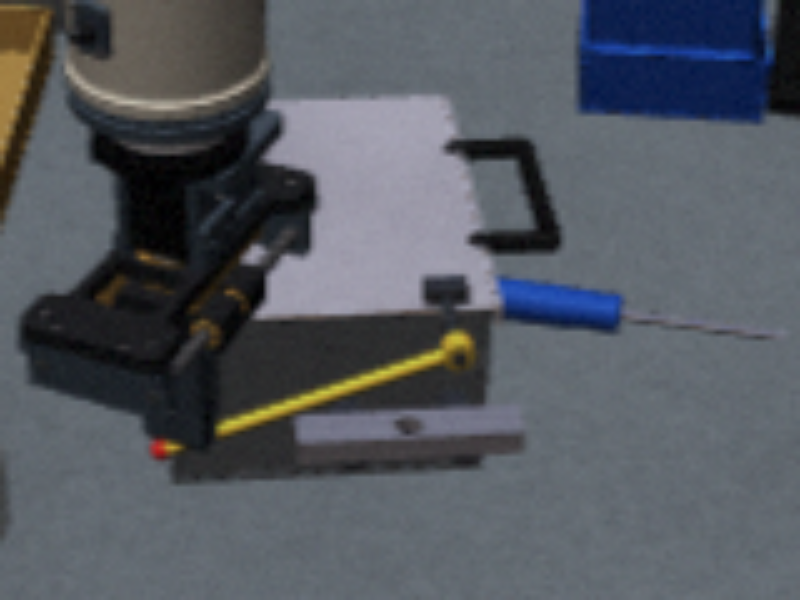

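Rod foot now at box z −49, so the rod is about 0.35 rad below the lid and clear of the bar. Next is the handle.

Call:
jog_arm(
  plan=[
    [0,0,0.04,0,0.44],
    [0,0,0.04,-10,0.44],
    [-0.03,-0.03,0,-10,0.44],
    [-0.04,-0.04,0,-10,0.44],
    [-0.04,-0.04,0,-10,0.44],
  ],
)

```text
time_s: 4.75
tcp_pos: [548.3, -62.9, 119.8]
eef_rot: [0.511, 0.86, 0.0, 0.0]
wrist_force: [1.1, -0.8, 1.0]
grip_width: 40.1
```

Call:
jog_arm(
  plan=[
    [-0.04,-0.04,0,-10,0.44],
    [-0.037,-0.037,0,-10,0.44],
    [0,0,0,-1,0.44],
    [0,0,0,0,0.44],
  ],
)

```text
time_s: 5.25
tcp_pos: [472.9, -139.1, 119.8]
eef_rot: [0.657, 0.754, 0.0, 0.0]
wrist_force: [-0.4, -0.2, 0.3]
grip_width: 40.2
```

Call:
jog_arm(
  plan=[
    [-0.001,0,-0.02,0,0.44],
    [0,0,-0.012,0,0.44],
  ],
)

```text
time_s: 5.5
tcp_pos: [471.9, -138.2, 86.8]
eef_rot: [0.656, 0.755, 0.0, -0.0]
wrist_force: [0.3, 0.0, -0.4]
grip_width: 40.2
```

Run:
```python
from h import *
cap('wrist','wrist5.png')
```

```text
(no output)
```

View pics/wrist5.png

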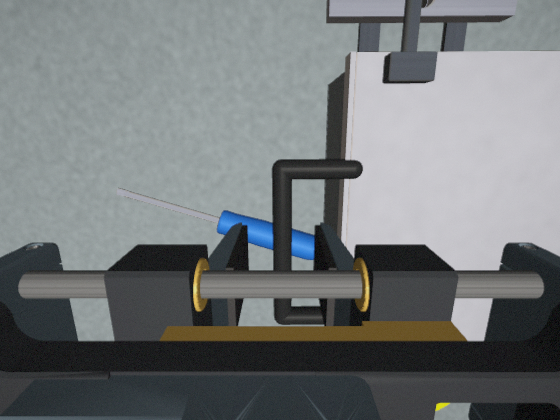

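The handle bar at column 283 is centred between the fingers, with a clear gap to the lid edge at column 345. I'll lower and grip.

Call:
jog_arm(
  plan=[
    [0,0,-0.014,0,0.44],
    [0,0,-0.01,0,0.44],
    [0,0,0,0,0],
    [0,0,0,0,0],
    [0,0,0,0,0],
  ],
  newtons=15,
)

```text
time_s: 6.18
tcp_pos: [472.0, -139.2, 63.9]
eef_rot: [0.657, 0.754, 0.0, 0.001]
wrist_force: [24.7, 7.7, -5.6]
grip_width: 12.8
```

Call:
jog_arm(
  plan=[
    [0.001,0,0,0,0],
  ],
)

```text
time_s: 6.3
tcp_pos: [472.9, -139.1, 63.9]
eef_rot: [0.657, 0.754, 0.0, 0.001]
wrist_force: [0.2, 0.6, 2.0]
grip_width: 11.5
```

Run:
```python
import numpy as np
th=np.r_[np.arange(0,1.41,.08),1.42]
dx=217*(1-np.cos(th))+3.5*np.sin(th);dz=217*np.sin(th)-3.5*(1-np.cos(th))
X=(np.c_[dx*.9903,dx*.1392,dz]).round(0)
for t,r,d in zip(th[1:],np.diff(X,axis=0),X[1:]): print(round(t,2),(r/1000).tolist(),d)
```

```text
0.08 [0.001, 0.0, 0.017] [ 1.  0. 17.]
0.16 [0.002, 0.0, 0.018] [ 3.  0. 35.]
0.24 [0.004, 0.001, 0.016] [ 7.  1. 51.]
0.32 [0.005, 0.001, 0.017] [12.  2. 68.]
0.4 [0.006, 0.001, 0.016] [18.  3. 84.]
0.48 [0.008, 0.001, 0.016] [ 26.   4. 100.]
0.56 [0.009, 0.001, 0.015] [ 35.   5. 115.]
0.64 [0.01, 0.001, 0.014] [ 45.   6. 129.]
0.72 [0.011, 0.002, 0.013] [ 56.   8. 142.]
0.8 [0.012, 0.002, 0.013] [ 68.  10. 155.]
0.88 [0.013, 0.001, 0.011] [ 81.  11. 166.]
0.96 [0.013, 0.002, 0.01] [ 94.  13. 176.]
1.04 [0.015, 0.002, 0.009] [109.  15. 185.]
1.12 [0.015, 0.002, 0.008] [124.  17. 193.]
1.2 [0.016, 0.003, 0.007] [140.  20. 200.]
1.28 [0.017, 0.002, 0.005] [157.  22. 205.]
1.36 [0.016, 0.002, 0.004] [173.  24. 209.]
1.42 [0.013, 0.002, 0.003] [186.  26. 212.]
```

Call:
jog_arm(
  plan=[
    [0.001,0,0.017,0,0],
    [0.002,0,0.018,0,0],
    [0.004,0.001,0.016,0,0],
    [0.005,0.001,0.017,0,0],
  ],
  newtons=20,
)

```text
time_s: 6.8
tcp_pos: [483.7, -137.5, 131.9]
eef_rot: [0.657, 0.754, -0.001, -0.0]
wrist_force: [1.5, -7.2, -8.3]
grip_width: 11.6
```

Call:
jog_arm(
  plan=[
    [0.006,0.001,0.016,0,0],
    [0.008,0.001,0.016,0,0],
    [0.009,0.001,0.015,0,0],
    [0.01,0.001,0.014,0,0],
    [0.011,0.002,0.013,0,0],
  ],
)

```text
time_s: 7.42
tcp_pos: [523.5, -131.7, 205.6]
eef_rot: [0.657, 0.754, -0.003, -0.003]
wrist_force: [-30.8, -11.4, 18.8]
grip_width: 11.7
```

Call:
jog_arm(
  plan=[
    [0.012,0.002,0.013,0,0],
    [0.013,0.001,0.011,0,0],
    [0.013,0.002,0.01,0,0],
    [0.015,0.002,0.009,0,0],
  ],
)

```text
time_s: 7.92
tcp_pos: [578.8, -124.5, 250.3]
eef_rot: [0.657, 0.754, -0.002, -0.001]
wrist_force: [-21.2, -2.0, 25.3]
grip_width: 10.9
```

Call:
jog_arm(
  plan=[
    [-0.002,0,0.003,0,0],
    [0.013,0.002,0.009,0,0],
  ],
)

```text
time_s: 8.18
tcp_pos: [591.4, -122.1, 258.7]
eef_rot: [0.657, 0.754, -0.001, -0.001]
wrist_force: [9.0, -2.8, -28.2]
grip_width: 11.2
```

Call:
jog_arm(
  plan=[
    [0.015,0.002,0.003,0,0],
    [0.016,0.002,0.005,0,0],
    [0.016,0.002,0.004,0,0],
    [0,0,0,0,0],
  ],
  newtons=8,
)

```text
time_s: 8.68
tcp_pos: [639.9, -115.6, 273.1]
eef_rot: [0.657, 0.754, 0.0, 0.0]
wrist_force: [-1.6, 2.9, 6.0]
grip_width: 11.5
```

Call:
jog_arm(
  plan=[
    [0.007,0.001,0.001,0,0],
    [0.007,0.001,0.001,0,0],
    [0,0,0,0,0],
  ],
)

```text
time_s: 9.05
tcp_pos: [653.6, -113.8, 275.3]
eef_rot: [0.657, 0.754, 0.0, 0.0]
wrist_force: [-1.1, 2.8, 8.6]
grip_width: 11.5
```

Run:
```python
from h import *
o=bot.observe(); print(o['time_s'],o['tcp_pos'],o['wrist_force'])
cap('side','side6.png'); cap('scene','scene6.png')
a=cv2.imread('pics/side6.png')[60:270,200:400]; cv2.imwrite('pics/side6z.png',cv2.resize(a,None,fx=2.8,fy=2.8))
```

```text
9.05 [ 653.56871118 -113.77436833  275.34870972] [-1.06185847  2.84149627  8.60070192]
```

View pics/side6z.png

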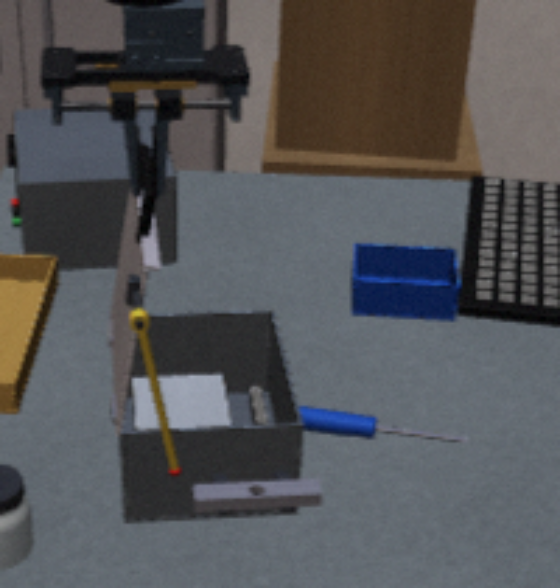

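View pics/scene6.png

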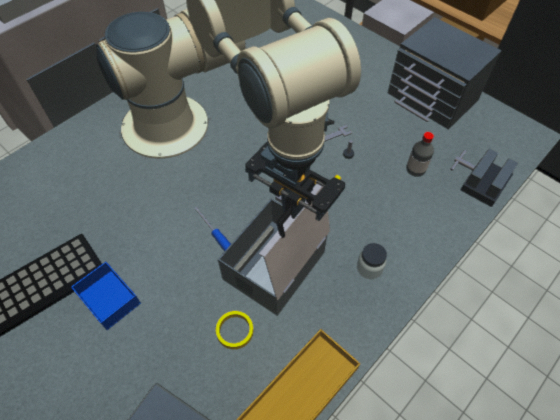

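```bash
cat >> h.py <<'E'
def side_pt(c,u,v): return B(onplane(c,u,v,W(0,156,0),ey))
def red(c,lim=(60,270,150,400)):
    hsv=cv2.cvtColor(c['image'],cv2.COLOR_RGB2HSV)
    m=((hsv[...,0]<8)|(hsv[...,0]>172))&(hsv[...,1]>140)&(hsv[...,2]>70)
    k=np.zeros_like(m);k[lim[0]:lim[1],lim[2]:lim[3]]=1;v,u=np.nonzero(m&(k>0)); return u.mean(),v.mean(),len(u)
def yel(c,lim=(60,270,190,400)):
    hsv=cv2.cvtColor(c['image'],cv2.COLOR_RGB2HSV)
    m=(hsv[...,0]>24)&(hsv[...,0]<34)&(hsv[...,1]>150)&(hsv[...,2]>90)
    k=np.zeros(m.shape,np.uint8);k[lim[0]:lim[1],lim[2]:lim[3]]=1
    m=(m&(k>0)).astype(np.uint8)
    n,l,s,_=cv2.connectedComponentsWithStats(m)
    i=1+np.argmax(s[1:,4]); v,u=np.nonzero(l==i); return np.c_[u,v]
E
python3 - <<'E'
from h import *
c=cap('side')
u,v,n=red(c,(200,260,220,330)); print('foot',u,v,n,side_pt(c,u,v))
y=yel(c); t=y[y[:,1]<y[:,1].min()+7]; print(len(y),t.mean(0),side_pt(c,*t.mean(0)))
p=(200+139/2.8,60+320/2.8); P=side_pt(c,*p); print(p,P,'r',np.hypot(P[0],P[2]),'theta',np.pi-np.arctan2(P[2],P[0])-0.04)
E
```

```text
foot 261.8888888888889 228.0 9 [-48.5598642  156.         -14.11736808]
9 [248.88888889 171.11111111] [-18.75698004 156.         156.74230267]
(249.64285714285714, 174.28571428571428) [-20.35295832 156.         147.97844471] r 149.3715602535328 theta 1.394113886621431
```

Call:
jog_arm(
  plan=[
    [0.004,0.001,0,0,0],
    [0,0,0,0,0.35],
    [0,0,0,0,0.35],
    [0,0,0.02,0,0.35],
    [0,0,0.04,0,0.35],
  ],
)

```text
time_s: 9.82
tcp_pos: [656.3, -112.9, 333.5]
eef_rot: [0.657, 0.754, -0.001, -0.002]
wrist_force: [0.2, -0.3, 0.5]
grip_width: 31.8
```

Run:
```python
from h import *
o=bot.observe(); print(o['time_s'],o['tcp_pos'],o['wrist_force'],o['grip_width'])
c=cap('side','side7.png')
u,v,n=red(c,(200,260,220,330)); print('foot',u,v,n,side_pt(c,u,v))
a=cv2.imread('pics/side7.png')[60:270,200:400]; cv2.imwrite('pics/side7z.png',cv2.resize(a,None,fx=2.8,fy=2.8))
```

```text
9.825 [ 656.28178364 -112.86310764  333.47133278] [ 0.24178417 -0.34208657  0.53971924] 31.752878607730782
foot 262.42857142857144 227.71428571428572 7 [-49.96382891 156.         -13.2621373 ]
```

View pics/side7z.png

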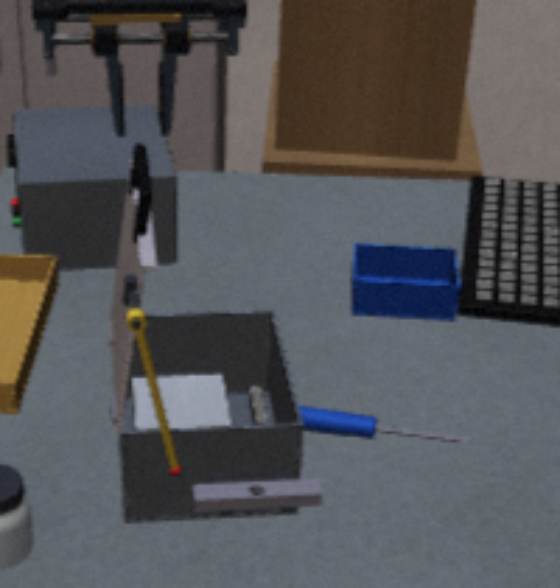

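Call:
jog_arm(
  plan=[
    [-0.026,0.028,0.01,10,0.5],
    [-0.026,0.028,0,10,0.5],
    [-0.026,0.028,0,10,0.5],
    [-0.026,0.028,0,10,0.5],
    [-0.026,0.03,0,10,0.5],
  ],
)

```text
time_s: 10.5
tcp_pos: [526.2, 29.7, 344.4]
eef_rot: [0.274, 0.962, 0.0, 0.0]
wrist_force: [0.4, -0.5, 1.1]
grip_width: 46.1
```

Call:
jog_arm(
  plan=[
    [0,0,-0.05,10,0.5],
    [0,0,-0.06,0,0.5],
    [0,0,-0.06,0,0.5],
    [0,0,-0.06,0,0.5],
    [0,0,-0.03,0,0.5],
  ],
)

```text
time_s: 11.12
tcp_pos: [525.5, 29.0, 81.7]
eef_rot: [0.192, 0.981, -0.0, -0.002]
wrist_force: [0.5, 0.7, -0.4]
grip_width: 45.6
```

Call:
jog_arm(
  plan=[
    [0.02,0.003,0,0,0.5],
    [0.02,0.003,0,0,0.5],
    [0.02,0.003,0,0,0.5],
    [0.015,0.002,-0.003,0,0.5],
    [0.011,0.0015,0,0,0.5],
  ],
)

```text
time_s: 11.75
tcp_pos: [613.1, 41.6, 81.0]
eef_rot: [0.192, 0.981, -0.0, -0.001]
wrist_force: [-6.8, 1.1, 1.0]
grip_width: 45.7
```

Run:
```python
from h import *
o=bot.observe(); print(o['time_s'],B(o['tcp_pos']),o['wrist_force'],o['grip_width'])
cap('wrist','wrist8.png')
c=cap('side','side8.png')
a=cv2.imread('pics/side8.png')[60:270,200:400]; cv2.imwrite('pics/side8z.png',cv2.resize(a,None,fx=2.8,fy=2.8))
```

```text
11.75 [-52.15237462 159.93118347 -29.04711252] [-6.76739236  1.12761975  1.01749561] 45.72422855353507
```

View pics/side8z.png

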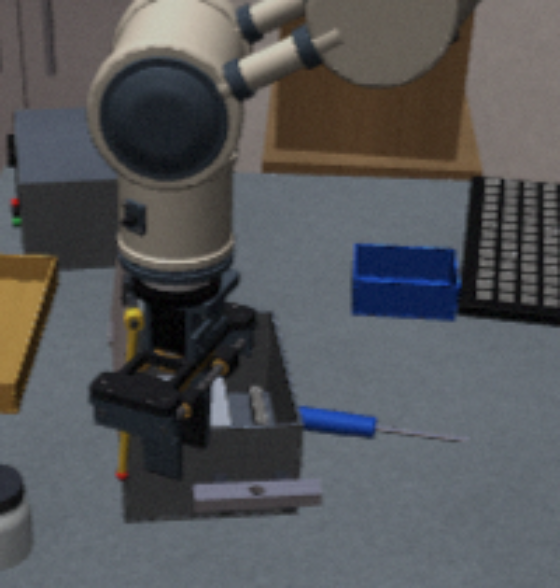

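View pics/wrist8.png

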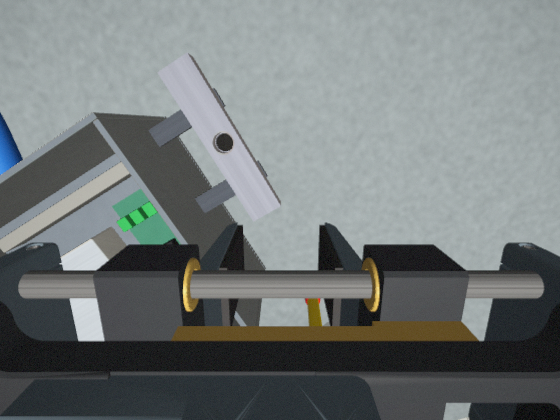

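The gripper's body pushed the rod's upper part backwards: the foot is now near box x≈0, hanging beside the hinge. To grip the rod under its pivot from in front, with the body above the lid, it must lean forward more. I'll back off, shut the lid gently, press the rod a little further down and lift again.

Call:
jog_arm(
  plan=[
    [-0.02,-0.003,0,0,0.5],
    [-0.03,-0.004,0,0,0.5],
    [-0.035,-0.005,0.01,0,0.5],
    [-0.02,-0.003,0.05,0,0.5],
    [0,0,0.06,0,0.5],
  ],
)

```text
time_s: 12.48
tcp_pos: [505.6, 26.3, 202.3]
eef_rot: [0.192, 0.981, -0.0, -0.001]
wrist_force: [1.3, 0.2, 0.2]
grip_width: 45.5
```

Call:
jog_arm(
  plan=[
    [0,0,0.06,-10,0.5],
    [0,0,0.06,-10,0.45],
    [0.01,-0.03,0.03,-10,0.45],
    [0.03,-0.035,0,-10,0.45],
    [0.03,-0.035,0,-10,0.45],
  ],
)

```text
time_s: 13.1
tcp_pos: [578.7, -74.7, 352.3]
eef_rot: [0.591, 0.807, 0.0, 0.001]
wrist_force: [0.4, -0.2, 0.4]
grip_width: 40.9
```

Run:
```python
from h import *
o=bot.observe(); print(o['time_s'],o['tcp_pos'],B(o['tcp_pos']),o['wrist_force'],o['grip_width'])
c=cap('side','side9.png')
a=cv2.imread('pics/side9.png')[60:270,200:400]; cv2.imwrite('pics/side9z.png',cv2.resize(a,None,fx=2.8,fy=2.8))
```

```text
13.1 [578.6948608  -74.65411942 352.27002092] [-102.40151177   49.57992494  242.27002092] [ 0.41984984 -0.22893827  0.36486916] 40.86562239419631
```

View pics/side9z.png

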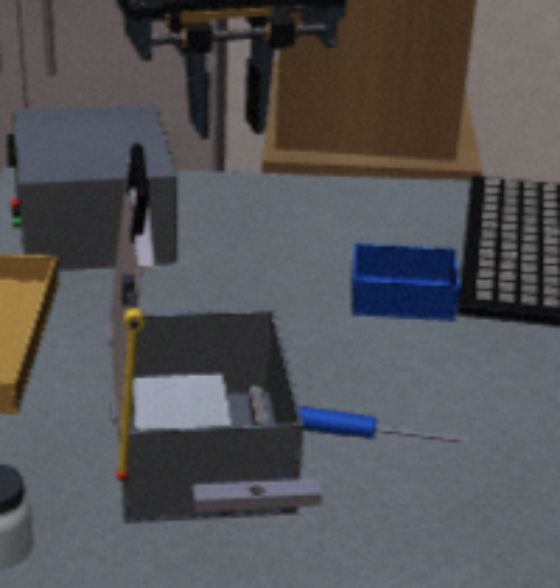

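Call:
jog_arm(
  plan=[
    [0.03,-0.014,0,-9.5,0.45],
    [0.03,-0.014,0,0,0.45],
    [0.022,-0.01,-0.02,0,0.45],
    [0,0,-0.03,0,0.45],
    [0,0,-0.026,0,0.45],
  ],
)

```text
time_s: 13.78
tcp_pos: [659.8, -111.7, 274.1]
eef_rot: [0.654, 0.757, -0.0, -0.0]
wrist_force: [-0.4, -0.3, 0.4]
grip_width: 40.9
```

Call:
jog_arm(
  plan=[
    [0,0,0,0,0],
    [0,0,0,0,0],
    [0,0,0,0,0],
  ],
  newtons=8,
)

```text
time_s: 14.15
tcp_pos: [660.8, -111.7, 277.0]
eef_rot: [0.654, 0.757, 0.0, 0.001]
wrist_force: [0.0, 0.3, -0.9]
grip_width: 14.2
```

```bash
cat > arc.py <<'E'
import numpy as np,sys
def arc(ph,p0=None):
    X=np.c_[0.9-217*np.cos(ph),2+217*np.sin(ph)]
    D=(X-X[0]); T=np.c_[D[:,0]*.9903,D[:,0]*.1392,D[:,1]].round(0)
    for p,r,t in zip(ph[1:],np.diff(T,axis=0),T[1:]): print(round(p,3),(r/1000).tolist(),t)
if __name__=='__main__':
    a,b,s=map(float,sys.argv[1:4]); n=int(np.ceil(abs(b-a)/s)); arc(np.linspace(a,b,n+1))
E
python3 arc.py 1.445 0.015 0.085
```

```text
1.361 [-0.018, -0.003, -0.003] [-18.  -3.  -3.]
1.277 [-0.017, -0.002, -0.005] [-35.  -5.  -8.]
1.193 [-0.017, -0.002, -0.006] [-52.  -7. -14.]
1.109 [-0.017, -0.003, -0.007] [-69. -10. -21.]
1.024 [-0.016, -0.002, -0.009] [-85. -12. -30.]
0.94 [-0.015, -0.002, -0.01] [-100.  -14.  -40.]
0.856 [-0.014, -0.002, -0.011] [-114.  -16.  -51.]
0.772 [-0.013, -0.002, -0.013] [-127.  -18.  -64.]
0.688 [-0.012, -0.002, -0.014] [-139.  -20.  -78.]
0.604 [-0.011, -0.001, -0.014] [-150.  -21.  -92.]
0.52 [-0.01, -0.001, -0.016] [-160.  -22. -108.]
0.436 [-0.008, -0.002, -0.016] [-168.  -24. -124.]
0.351 [-0.007, -0.001, -0.017] [-175.  -25. -141.]
0.267 [-0.005, 0.0, -0.017] [-180.  -25. -158.]
0.183 [-0.004, -0.001, -0.018] [-184.  -26. -176.]
0.099 [-0.003, 0.0, -0.018] [-187.  -26. -194.]
0.015 [-0.001, 0.0, -0.018] [-188.  -26. -212.]
```

Call:
jog_arm(
  plan=[
    [0,0,0,0,0],
  ],
  newtons=20,
)

```text
time_s: 14.28
tcp_pos: [660.7, -111.7, 276.9]
eef_rot: [0.654, 0.757, 0.0, 0.001]
wrist_force: [-2.4, 0.4, 7.4]
grip_width: 11.3
```

Call:
jog_arm(
  plan=[
    [-0.018,-0.003,-0.003,0,0],
    [-0.017,-0.002,-0.005,0,0],
    [-0.017,-0.002,-0.006,0,0],
    [-0.017,-0.003,-0.007,0,0],
  ],
  newtons=15,
)

```text
time_s: 14.78
tcp_pos: [591.5, -121.6, 255.1]
eef_rot: [0.654, 0.757, 0.001, 0.001]
wrist_force: [3.8, 1.4, -5.5]
grip_width: 11.5
```

Call:
jog_arm(
  plan=[
    [-0.016,-0.002,-0.009,0,0],
    [-0.015,-0.002,-0.01,0,0],
    [-0.014,-0.002,-0.011,0,0],
    [-0.013,-0.002,-0.013,0,0],
  ],
)

```text
time_s: 15.28
tcp_pos: [533.2, -129.8, 212.0]
eef_rot: [0.654, 0.757, 0.0, 0.001]
wrist_force: [1.4, -0.9, -0.5]
grip_width: 11.4
```

Forces are small, so the fitted circle is right. Continuing down.

Call:
jog_arm(
  plan=[
    [-0.012,-0.002,-0.014,0,0],
    [-0.011,-0.001,-0.014,0,0],
    [-0.01,-0.001,-0.016,0,0],
    [-0.008,-0.002,-0.016,0,0],
    [-0.007,-0.001,-0.017,0,0],
  ],
)

```text
time_s: 15.9
tcp_pos: [485.4, -136.6, 134.5]
eef_rot: [0.654, 0.757, 0.0, 0.0]
wrist_force: [3.7, 1.8, -2.9]
grip_width: 11.7
```

Call:
jog_arm(
  plan=[
    [-0.005,0,-0.017,0,0],
    [-0.004,-0.001,-0.016,0,0],
    [-0.003,0,-0.013,0,0],
    [-0.001,0,-0.01,0,0],
    [0,0,-0.007,0,0],
  ],
)

```text
time_s: 16.52
tcp_pos: [472.9, -138.1, 71.4]
eef_rot: [0.654, 0.757, -0.0, 0.001]
wrist_force: [0.3, -4.1, -2.3]
grip_width: 11.5
```

Call:
jog_arm(
  plan=[
    [0,0,-0.003,0,0],
    [0,0,-0.003,0,0],
    [0,0,-0.002,0,0],
  ],
)

```text
time_s: 16.9
tcp_pos: [472.7, -138.1, 63.6]
eef_rot: [0.654, 0.757, -0.0, 0.001]
wrist_force: [-2.1, -1.5, 16.8]
grip_width: 11.3
```

Call:
jog_arm(
  plan=[
    [0,0,0.001,0,0.44],
    [0,0,0,0,0.44],
    [0,0,0.03,0,0.44],
    [0,0,0.03,0,0],
    [0.04,0.04,0,0,0],
  ],
)

```text
time_s: 17.52
tcp_pos: [512.7, -99.1, 126.8]
eef_rot: [0.655, 0.756, 0.0, 0.001]
wrist_force: [1.6, -0.4, -0.9]
grip_width: 22.9
```

Call:
jog_arm(
  plan=[
    [0.043,0.043,0,0,0],
    [0.043,0.043,0,0,0],
    [0.043,0.043,0,0,0],
    [0.014,0.013,-0.02,0,0],
    [0,0,-0.02,0,0],
  ],
)

```text
time_s: 18.15
tcp_pos: [656.2, 46.1, 83.8]
eef_rot: [0.653, 0.757, 0.0, 0.0]
wrist_force: [0.2, -0.8, -0.7]
grip_width: 0.6
```

Call:
jog_arm(
  plan=[
    [0,-0.002,-0.01,0,0],
    [0,0,-0.01,0,0],
    [0,0,-0.01,0,0],
    [0,0,-0.01,0,0],
    [0,0,-0.01,0,0],
  ],
)

```text
time_s: 18.77
tcp_pos: [655.4, 42.4, 34.0]
eef_rot: [0.654, 0.757, 0.0, 0.0]
wrist_force: [-0.1, -0.5, 0.7]
grip_width: 0.6
```

Run:
```python
from h import *
o=bot.observe(); print(o['time_s'],o['tcp_pos'],B(o['tcp_pos']),o['wrist_force'],o['grip_width'])
c=cap('side','side10.png')
u,v,n=red(c,(200,260,220,330)); F=side_pt(c,u,v); print('foot',u,v,n,F,'a',np.arcsin((7-F[2])/165))
a=cv2.imread('pics/side10.png')[150:270,210:370]; cv2.imwrite('pics/side10z.png',cv2.resize(a,None,fx=5,fy=5))
```

```text
18.775 [655.3788519   42.40455762  34.04624189] [-10.17238493 154.82704615 -75.95375811] [-0.05376851 -0.53742345  0.65225453] 0.6351917823310966
foot 242.25 241.375 8 [  3.42446091 156.         -55.59005801] a 0.38907605181464044
```

View pics/side10z.png

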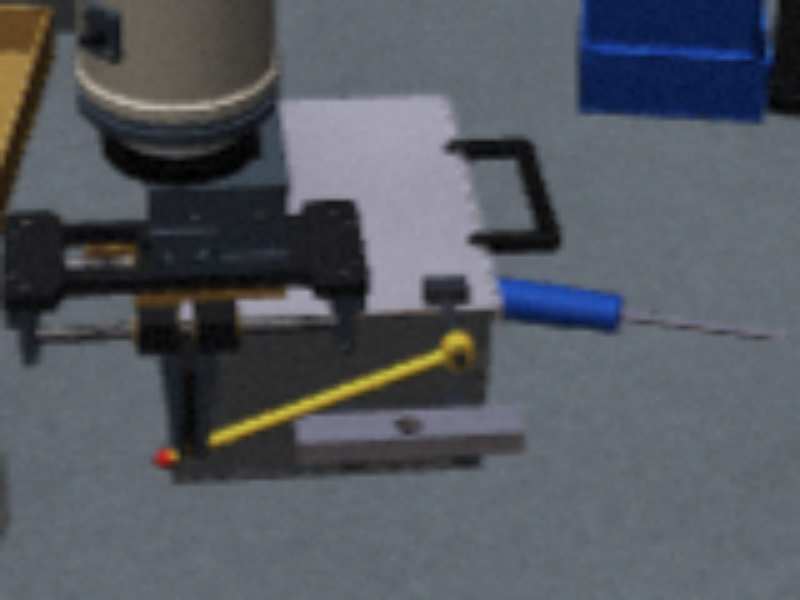

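Call:
jog_arm(
  plan=[
    [0,0,-0.004,0,0],
    [0,0,-0.003,0,0],
    [0,0,-0.001,0,0],
  ],
)

```text
time_s: 19.2
tcp_pos: [655.3, 42.5, 26.5]
eef_rot: [0.654, 0.757, 0.0, -0.0]
wrist_force: [-0.3, 0.1, 0.5]
grip_width: 0.4
```

Run:
```python
from h import *
o=bot.observe(); print(o['time_s'],o['tcp_pos'],o['wrist_force'])
c=cap('side','side11.png')
u,v,n=red(c,(200,260,220,330)); F=side_pt(c,u,v); print('foot',u,v,n,F,'a',np.arcsin((7-F[2])/165))
a=cv2.imread('pics/side11.png')[190:260,220:340]; cv2.imwrite('pics/side11z.png',cv2.resize(a,None,fx=6,fy=6))
```

```text
19.2 [655.30986601  42.48800964  26.47142202] [-0.32217897  0.05954632  0.51434777]
foot 244.0 243.2 10 [ -0.98567807 156.         -62.02872885] a 0.43163448127225484
```

View pics/side11z.png

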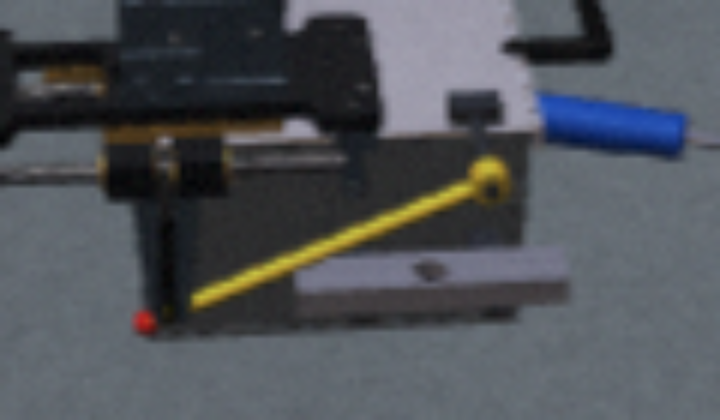

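Call:
jog_arm(
  plan=[
    [0,0,0.05,0,0],
    [0,0,0.05,0,0.44],
    [-0.045,-0.045,0,0,0.44],
    [-0.045,-0.045,0,0,0.44],
    [-0.045,-0.045,0,0,0.44],
  ],
)

```text
time_s: 19.88
tcp_pos: [521.5, -91.1, 126.9]
eef_rot: [0.653, 0.757, 0.0, 0.0]
wrist_force: [1.1, -0.9, -0.4]
grip_width: 37.6
```

Call:
jog_arm(
  plan=[
    [-0.045,-0.045,0,0,0.44],
    [-0.003,-0.001,-0.01,0,0.44],
    [0,0,-0.025,0,0.44],
    [0,0,-0.02,0,0.44],
    [0,0,-0.007,0,0.44],
  ],
)

```text
time_s: 20.5
tcp_pos: [475.5, -134.8, 63.6]
eef_rot: [0.653, 0.757, -0.0, -0.001]
wrist_force: [0.2, 0.2, 0.6]
grip_width: 40.0
```

Call:
jog_arm(
  plan=[
    [0,0,0,0,0],
    [0,0,0,0,0],
    [0,0,0,0,0],
    [0,0,0,0,0],
  ],
  newtons=15,
)

```text
time_s: 21.0
tcp_pos: [472.2, -135.4, 64.7]
eef_rot: [0.653, 0.757, -0.002, -0.002]
wrist_force: [-21.0, -10.3, 13.0]
grip_width: 12.0
```

Call:
jog_arm(
  plan=[
    [-0.003,0,0,0,0],
    [0,0,0,0,0],
  ],
)

```text
time_s: 21.25
tcp_pos: [472.3, -135.5, 64.8]
eef_rot: [0.654, 0.757, -0.0, 0.0]
wrist_force: [-3.9, -3.4, 0.6]
grip_width: 11.5
```

```bash
python3 arc.py 0.01 1.44 0.085
```

```text
0.094 [0.001, 0.0, 0.018] [ 1.  0. 18.]
0.178 [0.002, 0.0, 0.018] [ 3.  0. 36.]
0.262 [0.004, 0.001, 0.018] [ 7.  1. 54.]
0.346 [0.006, 0.001, 0.018] [13.  2. 72.]
0.431 [0.007, 0.001, 0.016] [20.  3. 88.]
0.515 [0.008, 0.001, 0.017] [ 28.   4. 105.]
0.599 [0.009, 0.001, 0.015] [ 37.   5. 120.]
0.683 [0.011, 0.002, 0.015] [ 48.   7. 135.]
0.767 [0.012, 0.001, 0.013] [ 60.   8. 148.]
0.851 [0.013, 0.002, 0.013] [ 73.  10. 161.]
0.935 [0.014, 0.002, 0.011] [ 87.  12. 172.]
1.019 [0.015, 0.002, 0.011] [102.  14. 183.]
1.104 [0.016, 0.003, 0.009] [118.  17. 192.]
1.188 [0.017, 0.002, 0.007] [135.  19. 199.]
1.272 [0.017, 0.002, 0.006] [152.  21. 205.]
1.356 [0.017, 0.003, 0.005] [169.  24. 210.]
1.44 [0.018, 0.002, 0.003] [187.  26. 213.]
```

Call:
jog_arm(
  plan=[
    [0.001,0,0.018,0,0],
    [0.002,0,0.018,0,0],
    [0.004,0.001,0.018,0,0],
    [0.006,0.001,0.018,0,0],
    [0.007,0.001,0.016,0,0],
  ],
)

```text
time_s: 21.88
tcp_pos: [490.4, -132.7, 152.8]
eef_rot: [0.653, 0.757, -0.002, -0.001]
wrist_force: [-12.3, -9.6, -0.1]
grip_width: 11.7
```

Call:
jog_arm(
  plan=[
    [0.008,0.001,0.017,0,0],
    [0.009,0.001,0.015,0,0],
    [0.011,0.002,0.015,0,0],
    [0.012,0.001,0.013,0,0],
  ],
)

```text
time_s: 22.38
tcp_pos: [528.6, -127.3, 212.9]
eef_rot: [0.654, 0.757, -0.003, -0.003]
wrist_force: [-28.7, -2.2, 18.3]
grip_width: 12.6
```

Call:
jog_arm(
  plan=[
    [0.011,0.002,0.015,0,0],
    [0.014,0.002,0.011,0,0],
    [0.015,0.002,0.011,0,0],
  ],
  newtons=10,
)

```text
time_s: 22.75
tcp_pos: [571.0, -121.2, 250.5]
eef_rot: [0.654, 0.757, -0.001, -0.001]
wrist_force: [-12.2, -1.2, 8.0]
grip_width: 12.0
```

Call:
jog_arm(
  plan=[
    [0.015,0.002,0.009,0,0],
    [0.016,0.002,0.007,0,0],
    [0.016,0.002,0.005,0,0],
  ],
)

```text
time_s: 23.12
tcp_pos: [619.4, -114.9, 272.0]
eef_rot: [0.654, 0.757, -0.0, -0.0]
wrist_force: [-9.2, 0.9, 13.8]
grip_width: 11.8
```

Call:
jog_arm(
  plan=[
    [0.015,0.002,0.005,0,0],
    [0.014,0.002,0.003,0,0],
    [0.01,0.002,0.001,0,0],
    [0,0,0,0,0],
  ],
)

```text
time_s: 23.62
tcp_pos: [659.8, -109.2, 280.7]
eef_rot: [0.653, 0.757, 0.001, 0.001]
wrist_force: [-0.8, 0.2, 6.9]
grip_width: 11.7
```

Run:
```python
from h import *
o=bot.observe(); print(o['time_s'],o['tcp_pos'],B(o['tcp_pos']),o['wrist_force'])
c=cap('side','side12.png')
u,v,n=red(c,(200,260,220,330)); F=side_pt(c,u,v); print('foot',u,v,n,F)
a=cv2.imread('pics/side12.png')[60:270,200:400]; cv2.imwrite('pics/side12z.png',cv2.resize(a,None,fx=2.8,fy=2.8))
```

```text
23.625 [ 659.80644581 -109.16942663  280.66884407] [-26.88290147   4.11196752 170.66884407] [-0.7675731   0.21818259  6.87862181]
foot 267.5 226.25 8 [-63.11963704 156.          -9.19920157]
```

View pics/side12z.png

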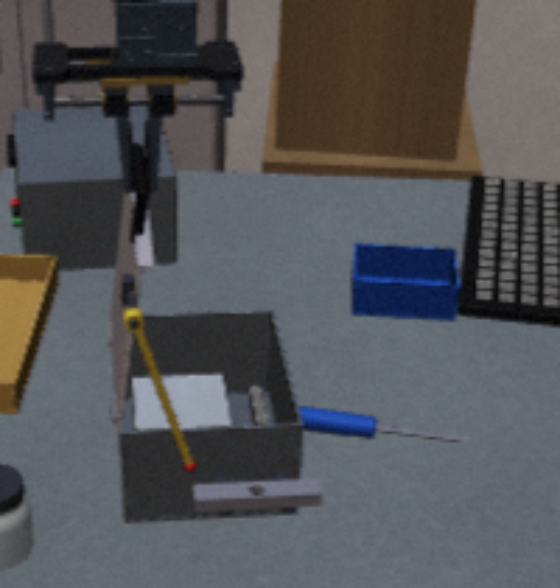

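Lid up at about 1.42 rad, foot at box (−63, −9), so the rod leans forward by about 0.29 rad. Release, then approach the rod from the front above the lid.

Call:
jog_arm(
  plan=[
    [0,0,0,0,0.35],
    [0,0,0,0,0.35],
    [0,0,0.025,0,0.35],
    [0,0,0.04,0,0.3],
    [-0.02,0.027,0,10,0.3],
  ],
)

```text
time_s: 24.3
tcp_pos: [640.2, -83.4, 347.0]
eef_rot: [0.585, 0.811, 0.001, 0.002]
wrist_force: [-0.1, 1.3, -1.4]
grip_width: 27.4
```

Call:
jog_arm(
  plan=[
    [-0.028,0.037,0,10,0.3],
    [-0.028,0.037,0,10,0.3],
    [-0.028,0.037,0,10,0.3],
    [0,0.003,-0.03,10,0.3],
    [0,0,-0.05,10,0.3],
  ],
)

```text
time_s: 24.92
tcp_pos: [555.3, 32.4, 265.1]
eef_rot: [0.184, 0.983, 0.0, 0.002]
wrist_force: [1.4, -1.9, -1.0]
grip_width: 27.6
```

Call:
jog_arm(
  plan=[
    [0,0,-0.05,10,0.3],
    [0,0,-0.03,10,0.3],
    [0,0,0,10,0.3],
    [0,0,0,0,0.3],
  ],
)

```text
time_s: 25.42
tcp_pos: [554.4, 31.7, 184.3]
eef_rot: [-0.073, 0.997, 0.0, -0.0]
wrist_force: [-1.0, -0.0, 0.1]
grip_width: 27.4
```

Call:
jog_arm(
  plan=[
    [0.02,0.003,-0.006,0,0.3],
    [0.02,0.003,0,0,0.3],
    [0.015,0.002,0,0,0.3],
    [0.008,0.001,0,0,0.3],
  ],
)

```text
time_s: 25.92
tcp_pos: [618.3, 40.8, 178.9]
eef_rot: [-0.071, 0.997, -0.0, 0.0]
wrist_force: [-1.0, -1.3, -0.5]
grip_width: 27.5
```

Run:
```python
from h import *
o=bot.observe(); print(o['time_s'],o['tcp_pos'],B(o['tcp_pos']),o['wrist_force'],o['grip_width'])
c=cap('side','side13.png');cap('wrist','wrist13.png')
a=cv2.imread('pics/side13.png')[60:270,200:400]; cv2.imwrite('pics/side13z.png',cv2.resize(a,None,fx=2.8,fy=2.8))
```

```text
25.925 [618.32592933  40.79640585 178.85871105] [-47.08852247 158.39131493  68.85871105] [-1.00577926 -1.3299145  -0.46406269] 27.53897374882271
```

View pics/side13z.png

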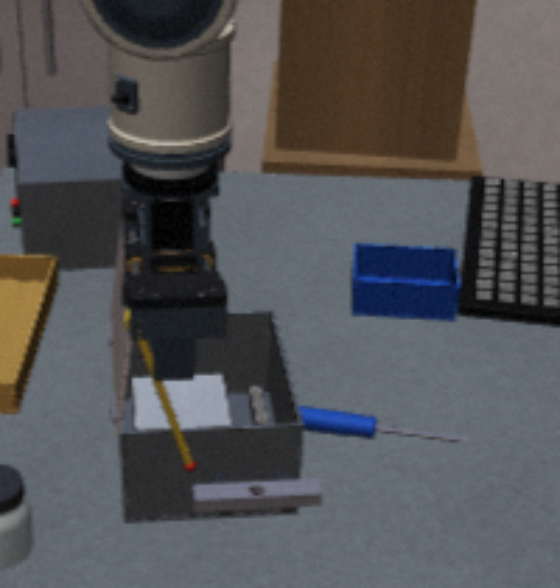

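View pics/wrist13.png

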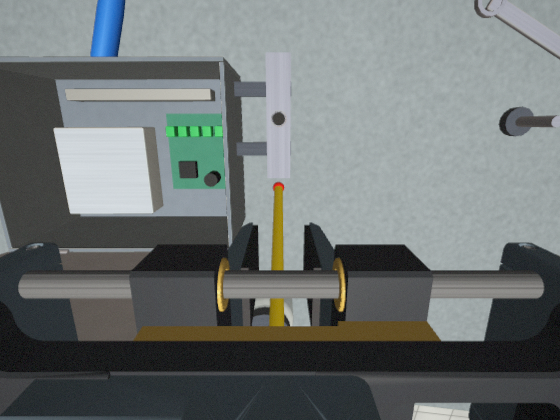

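Rod still forward (foot at (190,466) in the zoomed side view) and centred between the fingers in the wrist view. A little further in, then close.

Call:
jog_arm(
  plan=[
    [0.006,0.001,0,0,0.3],
    [0,0,0,0,0.3],
  ],
)

```text
time_s: 26.28
tcp_pos: [623.6, 41.7, 178.7]
eef_rot: [-0.073, 0.997, -0.0, 0.0]
wrist_force: [-0.9, -0.6, -0.9]
grip_width: 27.2
```

Call:
jog_arm(
  plan=[
    [0,-0.001,0,0,0],
    [0,0,0,0,0],
    [0,0,0,0,0],
  ],
  newtons=10,
)

```text
time_s: 26.65
tcp_pos: [623.6, 39.2, 178.6]
eef_rot: [-0.073, 0.997, -0.001, 0.0]
wrist_force: [0.4, -10.7, -0.4]
grip_width: 7.5
```

Call:
jog_arm(
  plan=[
    [-0.005,-0.003,0.002,0,0],
    [-0.005,-0.001,0.002,0,0],
    [-0.004,-0.001,0.003,0,0],
    [-0.004,0,0.004,0,0],
    [0,0,0,0,0],
  ],
)

```text
time_s: 27.28
tcp_pos: [604.6, 36.1, 189.5]
eef_rot: [-0.073, 0.997, 0.0, -0.001]
wrist_force: [-3.4, 4.8, -2.5]
grip_width: 6.7
```

Run:
```python
from h import *
o=bot.observe(); print(o['time_s'],o['tcp_pos'],B(o['tcp_pos']),o['wrist_force'],o['grip_width'])
c=cap('side','side14.png')
u,v,n=red(c,(150,260,220,340)); F=side_pt(c,u,v); print('foot',u,v,n,F,np.hypot(F[0],F[2]))
a=cv2.imread('pics/side14.png')[60:270,200:400]; cv2.imwrite('pics/side14z.png',cv2.resize(a,None,fx=2.8,fy=2.8))
```

```text
27.275 [604.59212439  36.14654643 189.50554704] [-61.33580632 155.69808384  79.50554704] [-3.36441651  4.83825599 -2.51635245] 6.7365096123162
foot 292.77777777777777 213.77777777777777 9 [-127.7847258  156.          27.3330122] 130.67528345049598
```

View pics/side14z.png

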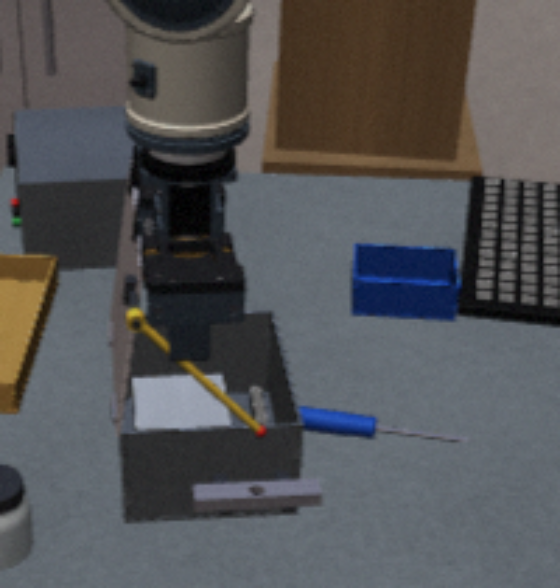

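```bash
cat >> h.py <<'E'
def tri(c1,p1,c2,p2):
    o1,d1=ray(c1,*p1);o2,d2=ray(c2,*p2);t=np.linalg.lstsq(np.c_[d1,-d2],o2-o1,rcond=None)[0]
    a=o1+d1*t[0];b=o2+d2*t[1];return B((a+b)/2),np.linalg.norm(a-b)
E
python3 - <<'E'
from h import *
c=cap('side'); s=cap('scene','scene14.png'); w=cap('wrist','wrist14.png')
print(red(c,(150,260,220,340)),red(s,(150,300,220,380)),red(w,(0,300,200,400)))
p=red(c,(150,260,220,340))[:2];q=red(s,(150,300,220,380))[:2]
print(tri(c,p,s,q), side_pt(s,*q))
q=red(w,(0,300,200,400))[:2]; print(tri(c,p,w,q), side_pt(w,*q))
a=cv2.imread('pics/scene14.png')[150:300,210:390]; cv2.imwrite('pics/scene14z.png',cv2.resize(a,None,fx=4,fy=4))
E
```

```text
(np.float64(292.77777777777777), np.float64(213.88888888888889), 9) (np.float64(295.5), np.float64(188.5), 4) (np.float64(280.86301369863014), np.float64(132.6027397260274), 73)
(array([-127.98944241,  154.21244315,   25.67812253]), np.float64(0.1154257527024882)) [-129.06702083  156.           22.79201676]
(array([-128.01435092,  155.92892844,   26.90390167]), np.float64(0.412754753098058)) [-127.32630433  156.           -4.98775599]
```

View pics/wrist14.png

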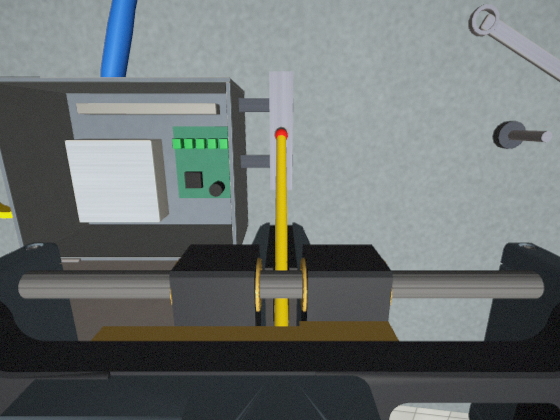

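View pics/scene14z.png

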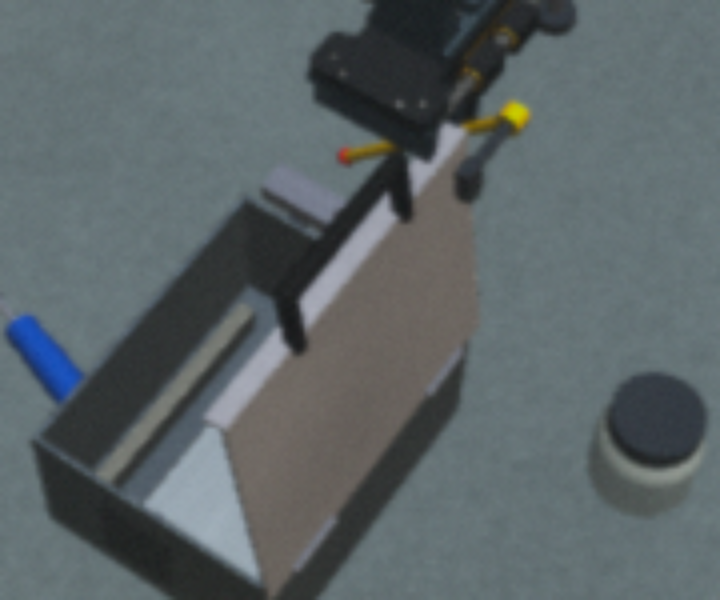

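The foot is at box (−128, 156, 27), 131 mm from the hinge, so lowering the lid should bring it right over the hole at x ≈ −125.5. I'll release the rod and go to the handle.

Call:
jog_arm(
  plan=[
    [0,0,0,0,0.3],
    [0,0,0,0,0.3],
    [-0.005,-0.001,0.04,0,0.35],
    [-0.01,-0.01,0.05,-10,0.45],
    [0,-0.01,0.06,-10,0.45],
  ],
)

```text
time_s: 28.1
tcp_pos: [589.6, 14.4, 340.9]
eef_rot: [0.104, 0.995, -0.0, -0.0]
wrist_force: [2.3, 0.8, 0.1]
grip_width: 41.1
```

Run:
```python
from h import *
o=bot.observe(); print(o['time_s'],o['tcp_pos'],B(o['tcp_pos']),o['wrist_force'],o['grip_width'])
c=cap('side','side15.png')
u,v,n=red(c,(150,260,220,340)); F=side_pt(c,u,v); print('foot',u,v,n,F,np.hypot(F[0],F[2]))
```

```text
28.1 [589.64196725  14.3852372  340.87638372] [-79.16905844 136.22921391 230.87638372] [2.32107758 0.79229961 0.07460405] 41.08380740300616
foot 292.55555555555554 214.11111111111111 9 [-127.24651597  156.           26.31237726] 129.93851247011506
```

Call:
jog_arm(
  plan=[
    [0,-0.02,0.005,-10,0.45],
    [0.01,-0.03,0,-10,0.45],
    [0.02,-0.03,0,-10,0.45],
    [0.02,-0.03,0,-10,0.45],
    [0.02,-0.013,0,-10,0.45],
  ],
)

```text
time_s: 28.78
tcp_pos: [661.2, -110.3, 344.6]
eef_rot: [0.515, 0.857, -0.0, 0.0]
wrist_force: [0.1, -0.1, 0.4]
grip_width: 41.1
```

Call:
jog_arm(
  plan=[
    [0,0,0,-10,0.45],
    [0,0,-0.005,-10,0.45],
    [0,0,-0.03,0,0.45],
    [0,0,-0.028,0,0.45],
    [0,0,0,0,0.45],
  ],
)

```text
time_s: 29.4
tcp_pos: [659.6, -108.3, 279.8]
eef_rot: [0.654, 0.757, -0.001, -0.002]
wrist_force: [0.6, 0.5, -0.1]
grip_width: 40.8
```

Call:
jog_arm(
  plan=[
    [0,0,0,0,0],
    [0,0,0,0,0],
    [0,0,0,0,0],
    [0,0,0,0,0],
  ],
  newtons=12,
)

```text
time_s: 29.9
tcp_pos: [660.7, -108.4, 282.3]
eef_rot: [0.654, 0.757, 0.0, 0.0]
wrist_force: [-2.4, 0.1, 6.8]
grip_width: 11.4
```

```bash
python3 arc.py 1.44 0.96 0.08; python3 arc.py 0.96 0.84 0.02
```

```text
1.36 [-0.017, -0.002, -0.003] [-17.  -2.  -3.]
1.28 [-0.017, -0.003, -0.004] [-34.  -5.  -7.]
1.2 [-0.016, -0.002, -0.006] [-50.  -7. -13.]
1.12 [-0.016, -0.002, -0.007] [-66.  -9. -20.]
1.04 [-0.015, -0.002, -0.008] [-81. -11. -28.]
0.96 [-0.014, -0.002, -0.009] [-95. -13. -37.]
0.94 [-0.003, -0.0, -0.003] [-3. -0. -3.]
0.92 [-0.004, -0.001, -0.002] [-7. -1. -5.]
0.9 [-0.003, 0.0, -0.003] [-10.  -1.  -8.]
0.88 [-0.004, -0.001, -0.003] [-14.  -2. -11.]
0.86 [-0.003, 0.0, -0.002] [-17.  -2. -13.]
0.84 [-0.003, -0.001, -0.003] [-20.  -3. -16.]
```

Call:
jog_arm(
  plan=[
    [-0.017,-0.002,-0.003,0,0],
    [-0.017,-0.002,-0.004,0,0],
    [-0.016,-0.003,-0.006,0,0],
  ],
)

```text
time_s: 30.28
tcp_pos: [610.6, -115.4, 269.1]
eef_rot: [0.654, 0.757, 0.0, 0.001]
wrist_force: [1.4, 1.3, 1.3]
grip_width: 11.9
```

Call:
jog_arm(
  plan=[
    [-0.016,-0.002,-0.007,0,0],
    [-0.015,-0.002,-0.008,0,0],
    [-0.01,-0.001,-0.006,0,0],
    [0,0,0,0,0],
  ],
)

```text
time_s: 30.78
tcp_pos: [568.6, -121.0, 247.2]
eef_rot: [0.654, 0.757, -0.001, -0.0]
wrist_force: [-2.8, -5.3, -0.3]
grip_width: 11.2
```

Run:
```python
from h import *
o=bot.observe(); print(o['time_s'],o['tcp_pos'],B(o['tcp_pos']),o['wrist_force'],o['grip_width'])
c=cap('side','side16.png')
u,v,n=red(c,(150,260,220,340)); F=side_pt(c,u,v); print('foot',u,v,n,F,np.hypot(F[0],F[2]))
a=cv2.imread('pics/side16.png')[130:270,220:380]; cv2.imwrite('pics/side16z.png',cv2.resize(a,None,fx=4,fy=4))
```

```text
30.775 [ 568.56571448 -120.97858778  247.17915865] [-118.87920185    5.11598782  137.17915865] [-2.78324485 -5.25287326 -0.34484849] 11.161026166795844
foot 291.5 231.83333333333334 6 [-126.33435104  156.          -30.87691816] 130.05288280714927
```

View pics/side16z.png

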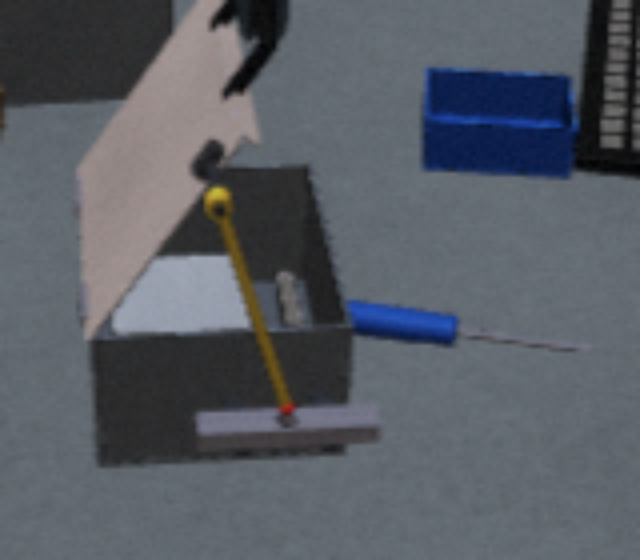

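Foot at box (−126.3, −30.9), right over the hole at (287,420). Lowering slowly.

Call:
jog_arm(
  plan=[
    [-0.003,0,-0.002,0,0],
    [-0.003,-0.001,-0.002,0,0],
    [-0.003,0,-0.002,0,0],
  ],
  newtons=8,
)

```text
time_s: 31.2
tcp_pos: [560.6, -121.9, 241.5]
eef_rot: [0.654, 0.757, -0.0, 0.0]
wrist_force: [0.0, -7.5, -0.6]
grip_width: 11.8
```

```bash
cat > look.py <<'E'
from h import *
import sys
n=sys.argv[1]
o=bot.observe(); print(o['time_s'],o['tcp_pos'],B(o['tcp_pos']),o['wrist_force'],o['grip_width'])
c=cap('side',f'side{n}.png')
try:
    u,v,k=red(c,(150,260,220,340)); F=side_pt(c,u,v); print('foot',u,v,k,F,np.hypot(F[0],F[2]))
except Exception as e: print(e)
a=cv2.imread(f'pics/side{n}.png')[130:270,220:380]; cv2.imwrite(f'pics/side{n}z.png',cv2.resize(a,None,fx=4,fy=4))
E
python3 look.py 17
```

```text
31.2 [ 560.62625809 -121.94086981  241.49399228] [-126.87531577    5.26802942  131.49399228] [ 0.00968445 -7.49908377 -0.56546564] 11.83266537572927
foot 291.2 233.6 5 [-125.72291622  156.          -36.72637789] 130.9773968933261
```

Call:
jog_arm(
  plan=[
    [-0.003,0,-0.002,0,0],
    [-0.003,0,-0.002,0,0],
  ],
)

```text
time_s: 31.5
tcp_pos: [555.0, -122.2, 237.5]
eef_rot: [0.654, 0.757, -0.0, 0.001]
wrist_force: [3.7, -10.8, -4.8]
grip_width: 11.8
```

```bash
python3 look.py 18
```

```text
31.5 [ 555.01978976 -122.24603372  237.47744514] [-132.46969294    5.74610493  127.47744514] [  3.65994451 -10.84815173  -4.77700045] 11.764447276239792
foot 291.25 234.75 4 [-125.97617228  156.          -40.58742562] 132.3530698618059
```

View pics/side18z.png

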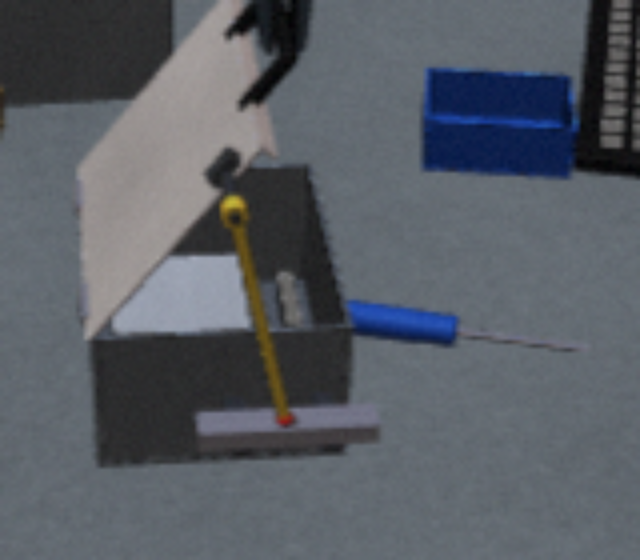

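Call:
jog_arm(
  plan=[
    [-0.002,-0.001,-0.0015,0,0],
    [-0.002,-0.001,-0.0015,0,0],
    [0,0,0,0,0],
  ],
)

```text
time_s: 31.92
tcp_pos: [550.2, -122.9, 233.9]
eef_rot: [0.654, 0.757, 0.0, -0.001]
wrist_force: [3.8, 0.1, -11.3]
grip_width: 11.9
```

```bash
python3 look.py 19
```

```text
31.925 [ 550.21080114 -122.88468411  233.8882982 ] [-137.32076378    5.7829517   123.8882982 ] [  3.79173276   0.11116164 -11.30664262] 11.896240747730195
foot 291.3333333333333 235.33333333333334 3 [-126.25950975  156.          -42.55999501] 133.2396974490218
```

Call:
jog_arm(
  plan=[
    [-0.0015,0,-0.0025,0,0],
    [-0.0015,0,-0.0025,0,0],
    [0,0,0,0,0],
  ],
)

```text
time_s: 32.35
tcp_pos: [547.3, -123.5, 230.2]
eef_rot: [0.654, 0.757, -0.0, 0.0]
wrist_force: [-2.7, -0.4, 6.9]
grip_width: 12.0
```

```bash
python3 look.py 20
```

```text
32.35 [ 547.32646174 -123.49933799  230.24215332] [-140.26257627    5.57570204  120.24215332] [-2.65580961 -0.35204279  6.85288444] 11.978573714670812
foot 291.0 236.0 1 [-125.44052388  156.          -44.75545771] 133.1854948093534
```

View pics/side20z.png

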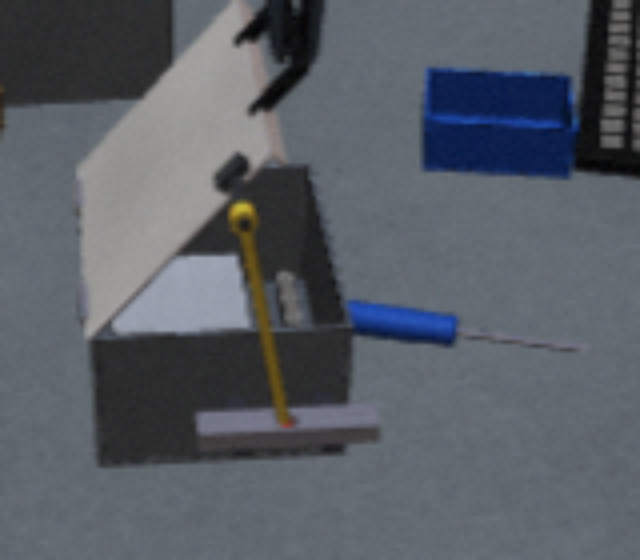

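Call:
jog_arm(
  plan=[
    [-0.001,0,-0.001,0,0],
    [-0.001,0,-0.001,0,0],
    [0,0,0,0,0],
  ],
)

```text
time_s: 32.78
tcp_pos: [546.8, -123.7, 229.0]
eef_rot: [0.654, 0.757, 0.001, 0.002]
wrist_force: [2.6, 1.1, 9.9]
grip_width: 11.6
```

```bash
python3 look.py 21
python3 - <<'E'
from h import *
c=cap('side')
y=yel(c); t=y[y[:,1]<y[:,1].min()+6]; print(len(y),t.mean(0),side_pt(c,*t.mean(0)))
E
```

```text
32.775 [ 546.83901374 -123.65405278  229.03408191] [-140.76681259    5.49033258  119.03408191] [2.59400511 1.12277817 9.90488223] 11.56206942297263
foot 291.0 236.0 1 [-125.44052388  156.          -44.75545771] 133.1854948093534
7 [280.         181.71428571] [-93.3480008 156.        124.5039354]
```

Call:
jog_arm(
  plan=[
    [0,0,0,0,0.15],
    [0,0,0,0,0.2],
    [0,0,0,0,0.3],
    [0,0,0,0,0.35],
  ],
)

```text
time_s: 33.38
tcp_pos: [545.3, -123.2, 227.3]
eef_rot: [0.654, 0.757, -0.0, -0.0]
wrist_force: [-0.1, -0.4, -0.4]
grip_width: 31.5
```

```bash
python3 look.py 22
python3 - <<'E'
from h import *
c=cap('side')
a=c['image'][170:250,250:330]; cv2.imwrite('pics/side22zz.png',cv2.resize(a[...,::-1],None,fx=7,fy=7,interpolation=cv2.INTER_CUBIC))
E
```

```text
33.375 [ 545.30007785 -123.24508537  227.31906026] [-142.2338544     6.10949843  117.31906026] [-0.11252309 -0.38034356 -0.42448987] 31.536916743922728
foot 291.5 235.5 2 [-126.72145607  156.          -43.14539079] 133.86505210233128
```

View pics/side22zz.png

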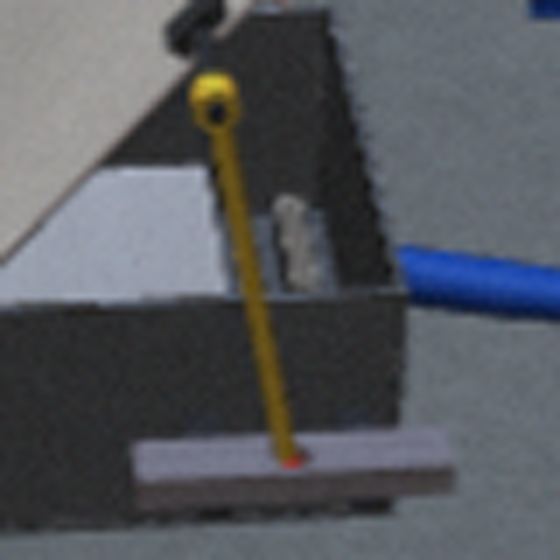

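Call:
jog_arm(
  plan=[
    [0,0,0.02,0,0.4],
    [0,0,0.04,0,0.4],
    [-0.02,0,0.05,0,0.4],
    [-0.04,0.02,0.02,0,0.4],
    [-0.05,0.03,0,10,0.4],
  ],
)

```text
time_s: 34.1
tcp_pos: [435.4, -73.4, 358.8]
eef_rot: [0.584, 0.811, 0.0, 0.001]
wrist_force: [0.5, 1.0, 0.4]
grip_width: 36.6
```

```bash
python3 look.py 23
python3 - <<'E'
from h import *
c=cap('side');s=cap('scene','scene23.png');w=cap('wrist','wrist23.png')
P=side_pt(c,280.1,183.9); print('pivot',P,np.hypot(P[0],P[2]),'theta',np.pi-np.arctan2(P[2],P[0])-.04)
for th in (.82,.84,.86,.88,.9,.92,.94):
  p=np.array([-150*np.cos(th)+6*np.sin(th),150*np.sin(th)+6*np.cos(th)]); dx=-125.5-p[0]; print(th,p.round(1),'foot z',(p[1]-np.sqrt(165**2-dx**2)).round(1), proj(c,W(p[0],156,p[1])).round(1))
a=cv2.imread('pics/scene23.png')[150:300,210:390]; cv2.imwrite('pics/scene23z.png',cv2.resize(a,None,fx=4,fy=4))
a=c['image'][170:250,250:330]; cv2.imwrite('pics/side23zz.png',cv2.resize(a[...,::-1],None,fx=7,fy=7,interpolation=cv2.INTER_CUBIC))
E
```

```text
34.1 [435.40491431 -73.37301617 358.76825598] [-244.11867524   70.79066677  248.76825598] [0.50465357 0.98716761 0.40554537] 36.59680566850523
foot 291.5 235.5 2 [-126.72145607  156.          -43.14539079] 133.86505210233128
pivot [-93.69795527 156.         118.26703322] 150.88538023566414 theta 0.8607942256765577
0.82 [-97.9 113.8] foot z -48.9 [281.8 185.4]
0.84 [-95.7 115.7] foot z -46.6 [280.9 184.8]
0.86 [-93.3 117.6] foot z -44.2 [279.9 184.1]
0.88 [-90.9 119.4] foot z -41.9 [279.  183.5]
0.9 [-88.5 121.2] foot z -39.6 [278.  182.9]
0.92 [-86.1 123. ] foot z -37.3 [277.  182.4]
0.94 [-83.6 124.7] foot z -34.9 [276.  181.8]
```

View pics/scene23z.png

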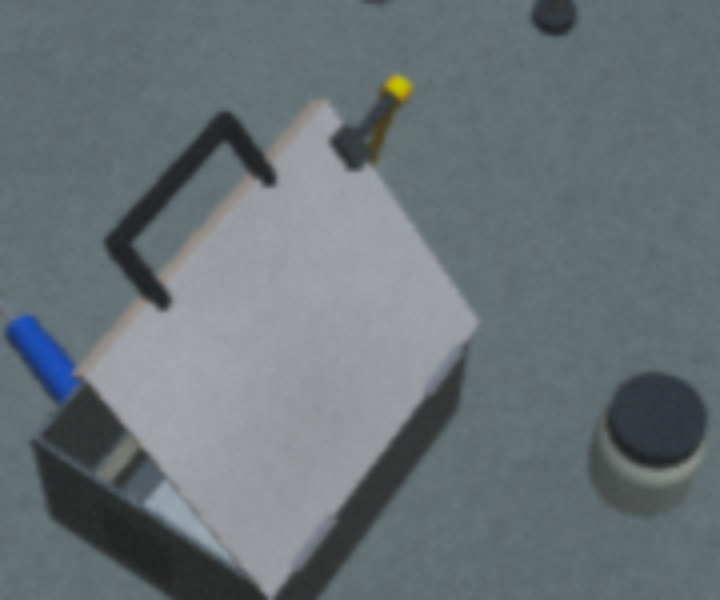

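View pics/side23zz.png

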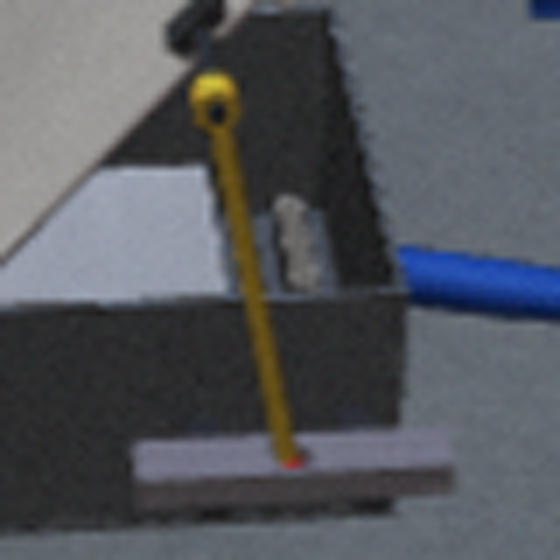

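View pics/wrist23.png

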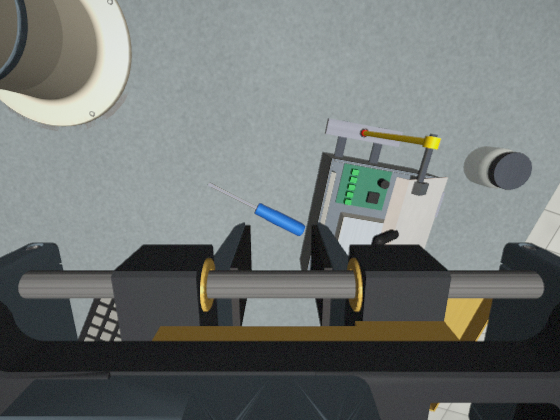

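The pivot (lid ≈ 0.86 rad) and the foot both put the ball centre about 4 mm below the bar's top, and it hasn't moved since I let go. The arm is clear, so I'll check stability and the bystanders once more and hand in.

Run:
```python
from h import *
c=cap('side','side24.png'); u,v,k=red(c,(150,260,220,340)); print(side_pt(c,u,v))
s=cap('scene','scene24.png')
a=cv2.imread('pics/scene0.png').astype(int);b=cv2.imread('pics/scene24.png').astype(int)
for n,(x,y) in dict(jar=(372,262),oil=(420,155),cutter=(349,150),tape=(234,328),wrench=(325,139),bin=(105,295),screw=(212,225)).items():
    print(n,np.abs(a-b)[y-22:y+22,x-22:x+22].mean().round(1))
bot.job_done()
```

```text
[-126.72145607  156.          -43.14539079]
jar 2.9
oil 2.8
cutter 3.1
tape 2.9
wrench 3.2
bin 3.1
screw 9.8
the job is handed in; nothing more can be done
```

View pics/scene24.png

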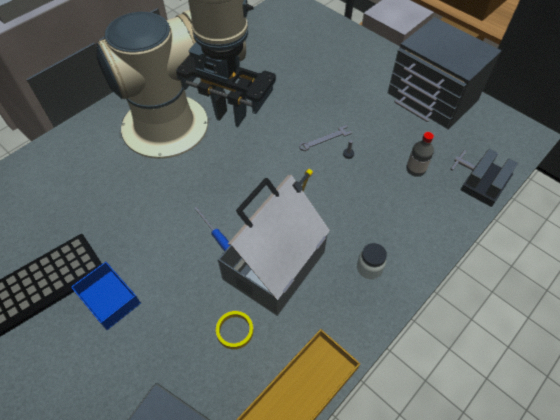

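The job is done and handed in at about 34 s: the lid is propped half open at about 0.86 rad, with the rod's foot in the bar's hole.

**What I did:** I raised the lid by the handle to about 1.42 rad, where it stood by itself. I then swung the rod forward, gripping it just below its pivot, and lowered the lid by the handle until the foot went straight into the hole. Last, I let go and moved the arm clear.

**Last checks:**
- **Foot:** measured directly, the ball's centre is 3 to 4 mm below the bar's top; worked out from the pivot, it is about 4 mm below. It did not move in about 0.7 s after the release.
- **Other things:** the picture comparison found no change for the jar, bottle, cutter, tape, wrench and bin. The screwdriver's patch differed more because the moved lid and handle are in it. It looks to be lying where it was, but I did not measure it.

**What did not go to plan:**
- **Finger length:** the fingers really end about 35 mm behind the reported TCP, which the text does not say. Depth images and the contact with the rod both showed it, and I corrected for it.
- **Second lift:** the first try to grip the rod failed, because the gripper's body brushed it backwards (about 7 N). I lowered the lid gently shut (contact about 17 N) and lifted it again.
- **Rod turned early:** before each lift, with the lid shut, I pressed the rod to about 0.35 and then 0.43 rad below the lid so it could be gripped later. It did not touch the bar.
- **Wrist force:** while lifting, it rose briefly to about 35 N because my lifting path was slightly off.

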